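# Right the fallen media bottle and start it mixing

## Robot

A 6-joint arm with a two-finger parallel gripper is mounted at the origin on a cart in front of the work surface, level with it; the furniture and walls round the work are solid. World frame = base frame: x ahead of the robot, y to its left, z up, the work surface at z = 0. Lengths are in m, angles in rad, forces in N, time in s.
With the tool pointing down it reaches from about 0.275 to 0.825 m from the base axis. Payload 4.9 kg.
Tool frame: the origin (TCP) lies on the centre line of the jaws, within the pads' length; the fingertips stand ctrl.tip_extent ahead of it and the grasp point (between the pads) lies 8 mm behind it (ctrl.tip_extent is the distance from the TCP to the fingertips, in m); z points along the fingers, x is the direction in which the jaws open and shut, and the axes are right-handed (so a half turn about z gives the same grasp; the last joint's range is limited). The gripper opens to 85 mm and grips with 20 to 120 N. Pads are 22 mm wide; open, the fingers measure 114 mm over their backs; the gripper's body (76 mm by 85 mm) begins 54 mm behind the grasp point. The pads swing forward as they close: fully open they stand 13 mm farther back than shut.
Start: joints at [1.052, 0.326, -0.193, 1.052, 0, 1.437], TCP at [0.206, 0.51, 0.219] pointing down, gripper open.
Joint ranges: [-2.65, 2.65], [-0.97, 1.79], [-1.3, 1.35], [-1.93, 2.1], [-1.47, 1.37], [-3.14, 3.14]. Speed limits (rad/s): [2.57, 2.57, 3.14, 3.14, 3.14, 3.14].

## Interface

Orientations are given as a rotation vector (axis times angle).
In Python, from bench import telemetry, optics, order, ctrl gives the robot as it stands. The module is installed in compiled form; this text tells all that it offers.
- The arm moves only by the tool jog_arm, never from a script. Its argument "targets" is a list of rows, each an object of numbers: "dx", "dy", "dz": the shift along the tool's x, y, z in mm; "roll": the turn about the tool's z in degrees. In form: [{"dx": .., "dy": .., "dz": .., "roll": ..}, ...]. A call has 1 to 20 rows; each row shifts and turns the pose as measured when the row begins, along the tool's axes as they then stand; what a row does not reach is not made up. A row lasts 1/10 s, in which the tool goes at most 50 mm and 8.59 degrees, less where a joint would pass 70% of its speed; a pose out of reach is approached as far as the arm can. A call is refused whole if a number of a shift passes 50 or a number of a turn 8.59, either way. A call with a gripper value outside its range is refused whole. "grip" is the opening, from 0 (shut) to 1 (fully open), set as the call begins (left out, the last holds). The fingers move at their own pace and stop on an object; "squeeze" is the grip in N (left out, the last holds). Time passes only in rows, so rows that do not move let the fingers close. It gives the time, the measured TCP pose, the force and the opening at its end, in the units of the state.
- telemetry.state(): the state, without advancing time (a new reading comes with each control period).
- optics.grab_frame(name): name is "scene" or "top"; returns the picture (400x640x3 uint8, blue, green, red); there is no depth.
- optics.camera_params(name): a dict with "vfov" (degrees; the focal length in pixels is half the picture's height over the tangent of half this angle, whatever the lens; pixels are square), "cx", "cy" (the principal point, pixels), "origin" and "attitude" of the camera in the world. Camera axes: x right, y up, looking along -z (the intrinsics and any distortion apply to the point x, -y, -z); pixel columns grow to the right and rows downward; lengths in m; the calibration is good to about 2 mm. A picture is of the moment at which its call begins. camera_params takes no time and is no camera call.
- order.close_job(): hands the job in, once; it reports no verdict.
The state is a dict: "clock": time; "joint_positions": joint angles; "qd": joint speeds; "joint_efforts": joint torques, N m; "ee_pos": TCP position; "orientation": TCP orientation; "ft_force": force on the tool from outside, world axes, zero at the start; "wrist_torque": the same for the moment, N m; "gripper_width": opening from 0.0 (shut) to 1.0 (fully open).
Only numpy, scipy, OpenCV 4.12 (cv2) and the standard library are available. Lean on these libraries where they do the work, as an engineer would, in place of code of your own. Each camera call takes 0.05 s, during which the arm holds its last target. There are 200 camera calls.

## Task

The glass media bottle with the blue cap has fallen over on the bench. Pick it up, stand it upright on the mixer's round platform with its foot between the four orange pegs, setting it down rather than dropping it; then push the mixer's red lever all the way over, away from the robot. Leave the bottle standing in place with the lever over, and do not disturb the beaker, the dropper bottle or the cup behind.

Things in the scene. Friction and masses are not known exactly. Their poses are not given: they have to be found in the camera images.
- bottle: clear glass media bottle, blue cap, 0.17 kg, 132 mm long; body 50 mm in diameter up to about 85 mm from the foot, then a shoulder narrowing to the 34 mm cap (114 to 132 mm). Origin at the centre of the foot; own z axis runs from foot to cap. At the start it lies on the bench (axis 25 mm above it), cap pointing anywhere from left to towards the robot.
- mixer: white bench mixer fixed to the bench, 170 mm deep (own x) by 210 mm wide (own y), body top 34 mm above the bench. Origin at the centre of its underside, own x points away from the robot, own y to the left (it may be turned a little). It carries the round platform on its left and the red lever on its right.
- mixer_seat (a point): centre of the top of the dark fixed round platform (92 mm diameter, 42 mm above the bench), where the bottle's foot centre belongs; at the mixer's own x 0, y +50 mm. Four orange pegs, 10 mm thick, 22 mm tall, tapering over the upper 12 mm, stand round it on a 33.5 mm radius at 45, 135, 225, 315 degrees to the mixer's x: 3.5 mm clearance round the bottle.
- switch_tip (a point): centre of the end of the red lever, which is 70 mm long and stands up from the right part of the mixer at own y -60 mm, 110 mm from the bottle's place. It swings in the mixer's own x-z plane and at the start leans towards the robot.
- switch (a joint): angle of the red lever in rad: about 0 leaning towards the robot, 0.5 upright, 1.0 fully over away from the robot; stays where it is left
- beaker: 100 ml glass beaker, 55 mm in diameter, 70 mm tall, standing behind the work; origin at the centre of its underside. Leave alone.
- dropper: amber dropper bottle with black bulb, 33 mm in diameter, 102 mm tall, standing behind the work; origin at the centre of its underside. Leave alone.
- cup: clear lidded sample cup, 59 mm in diameter, 61 mm tall, standing behind the work; origin at the centre of its underside. Leave alone.
Not all that is in view belongs to the job. What is shaped like the bottle but green is not meant.

How it is judged:
On the way, in this order (a step that is already met when the one before it is completed fails the run):
1. the bottle stands upright on the platform between the four pegs, let go (angle between bottle's own z axis and vertical below 0.06 rad and horizontal distance between bottle and mixer_seat below 0.008 m and z of bottle in the frame of mixer_seat below 0.004 m and contact force between the fingers and bottle below 0.1 N), for 0.3 s.
2. then the lever is pushed all the way over (value of joint switch above 0.88 rad), for 0.2 s.
At the end, for the whole second after the job is handed in: The bottle stands at rest on the platform between the pegs, upright (cap up) within 0.06 rad, the centre of its foot within 8 mm of the platform's centre and within 4 mm of its height, and the lever is past 0.88 rad (angle between bottle's own z axis and vertical below 0.06 rad and horizontal distance between bottle and mixer_seat below 0.008 m and z of bottle in the frame of mixer_seat below 0.004 m and linear speed of bottle below 0.02 m/s and value of joint switch above 0.88 rad); the robot touches nothing.
It fails at once if the bottle is let go in the air with its foot more than about 2 cm above the platform (height (world z) of bottle above 0.064 m and contact force between the fingers and bottle below 0.02 N).
It fails at once if the beaker, the dropper bottle or the cup is shifted by more than 3 cm or knocked over (distance of any of beaker, dropper, cup from where it was at the start of the episode above 0.03 m or angle between any of beaker, dropper, cup's own z axis and vertical above 0.5 rad).
It also fails if it takes over 45 s, if anything falls off the work surface, if the arm or the gripper's body presses on something with over 40 N, if the wrist force passes 120 N, or if a joint passes its speed limit or range.

## Working session

There is one attempt and no reset: what is moved stays moved. The work goes in short steps, Python scripts to look and compute and a tool call to move; the robot and the scene stay as the last step left them, time stands still between calls to the robot, and variables do not carry over. Pictures are saved under pics/ and viewed, about 8 in all and at most 12, crops included, and the job is handed in when it is done.

Besides the shell and the picture viewer there is one more tool, called by a JSON object that holds its "api" and its "payload", one argument or row to a line. jog_arm: Moves the arm, as the interface text tells. Its arguments: {"type":"object","properties":{"targets":{"type":"array"},"grip":{"type":"number"},"squeeze":{"type":"number"}},"required":["targets"]}

```bash
mkdir -p pics; python3 - <<'E'
from bench import telemetry, optics, order, ctrl
import cv2
for n in ("scene","top"):
    f=optics.grab_frame(n); cv2.imwrite(f"pics/{n}0.png",f); print(n,optics.camera_params(n))
print(telemetry.state(), ctrl.tip_extent)
E
```

```text
scene {'vfov': 42.26916398861212, 'cx': 315.86595738011, 'cy': 196.26816288656312, 'origin': array([-0.15467463,  1.26175075,  0.69096188]), 'attitude': array([ 0.36665601, -1.40472169, -2.23873675])}
top {'vfov': 55.39982850353684, 'cx': 315.84470098488447, 'cy': 200.8701217036967, 'origin': array([0.34552385, 0.19101541, 1.23017067]), 'attitude': array([ 0.08666569, -0.09918844, -1.56769308])}
{'clock': 0.1, 'joint_positions': array([ 1.05178514e+00,  3.26875472e-01, -1.93490506e-01,  1.05200573e+00,
        2.83047539e-05,  1.43661873e+00]), 'qd': array([-2.96133630e-04, -3.76847043e-04,  1.70754153e-03, -9.03729719e-04,
       -1.53648155e-03, -4.93584772e-05]), 'joint_efforts': array([ 4.18453092e-04, -4.44237363e+01,  2.63038176e+01,  7.89196434e-03,
       -1.59620781e-04, -6.04378307e-07]), 'ee_pos': array([0.2061696 , 0.50930842, 0.21857454]), 'orientation': array([ 2.60469634e+00,  1.75525853e+00, -2.23789168e-03]), 'ft_force': array([ 0.08640627,  0.51947498, -0.37294977]), 'wrist_torque': array([0.01760933, 0.01586433, 0.02171252]), 'gripper_width': 1.0005814880537267} 0.011
```

View pics/scene0.png

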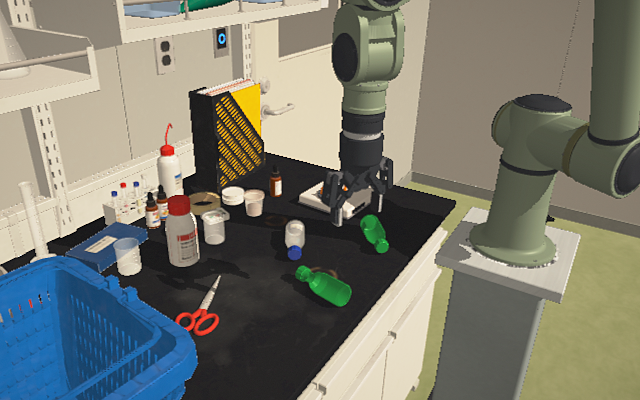

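View pics/top0.png

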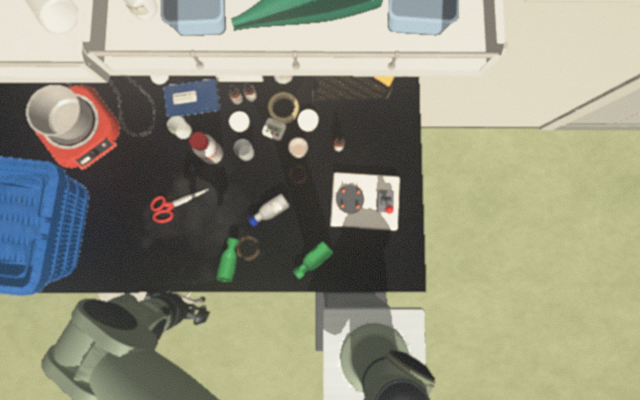

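The top view shows four candidates on the bench:
- The clear bottle with a blue cap at (270,208), cap at (255,218). This fits the description.
- Two green bottles at (228,260) and (313,260), which are decoys.
- A white bottle with a red cap at (205,147), which is not meant.

The mixer is at (366,201). I'll confirm with an enlarged crop.

```bash
cat > h.py <<'E'
import numpy as np, cv2
from scipy.spatial.transform import Rotation as R
from bench import telemetry, optics, order, ctrl
def cam(n):
    p=optics.camera_params(n); f=200/np.tan(np.radians(p['vfov'])/2)
    return p,f,R.from_rotvec(p['attitude']).as_matrix()
def proj(n,P):
    p,f,A=cam(n); c=(np.atleast_2d(P)-p['origin'])@A
    return np.c_[p['cx']+f*c[:,0]/-c[:,2], p['cy']+f*c[:,1]/c[:,2]]
def ray(n,uv,z):
    p,f,A=cam(n); uv=np.atleast_2d(uv).astype(float)
    d=np.c_[(uv[:,0]-p['cx'])/f,-(uv[:,1]-p['cy'])/f,-np.ones(len(uv))]@A.T
    return p['origin']+d*((z-p['origin'][2])/d[:,2])[:,None]
E
python3 - <<'E'
from h import *
t=cv2.imread('pics/top0.png'); s=cv2.imread('pics/scene0.png')
a=cv2.resize(t[160:240,240:410],None,fx=4,fy=4,interpolation=cv2.INTER_CUBIC)
b=cv2.resize(s[170:275,260:400],(373,280),interpolation=cv2.INTER_CUBIC)
o=np.zeros((600,680,3),np.uint8); o[:320]=a; o[320:,:373]=b; cv2.imwrite('pics/crop1.png',o)
hsv=cv2.cvtColor(t,cv2.COLOR_BGR2HSV)
def blobs(lo,hi,x0,x1,y0,y1,amin,z,name):
    m=cv2.inRange(hsv,lo,hi); k=np.zeros_like(m); k[y0:y1,x0:x1]=m[y0:y1,x0:x1]
    n,_,st,c=cv2.connectedComponentsWithStats(k)
    for i in range(1,n):
        if st[i,4]>=amin: print(name,st[i],c[i].round(1),ray('top',c[i],z)[0].round(4))
blobs((105,100,50),(130,255,255),240,300,190,240,4,.025,'cap')
blobs((0,120,120),(20,255,255),325,405,165,235,3,.06,'orange/red')
blobs((0,0,150),(180,60,255),325,405,165,235,50,.034,'white')
print(proj('top',[[0,0,0],[.206,.51,.219]]),proj('scene',[.206,.51,.219]))
E
```

```text
cap [248 216  10  11  71] [252.3 221.2] [0.4238 0.3823 0.025 ]
orange/red [342 189   3   4  10] [342.8 190.5] [0.5172 0.098  0.06  ]
orange/red [357 190   3   4  10] [358.  191.8] [0.5132 0.0508 0.06  ]
orange/red [341 204   3   4  10] [342.  205.8] [0.4695 0.1009 0.06  ]
orange/red [356 205   3   4   9] [357.1 206.7] [0.4668 0.0542 0.06  ]
orange/red [386 206   7   7  42] [389.  209.2] [ 0.4592 -0.0442  0.06  ]
white [ 330  173   70   58 2564] [366.4 201. ] [0.4876 0.0214 0.034 ]
[[374.14413626 358.3244216 ]
 [189.32201397 300.42456571]] [[354.79333408 228.6322669 ]]
```

View pics/crop1.png

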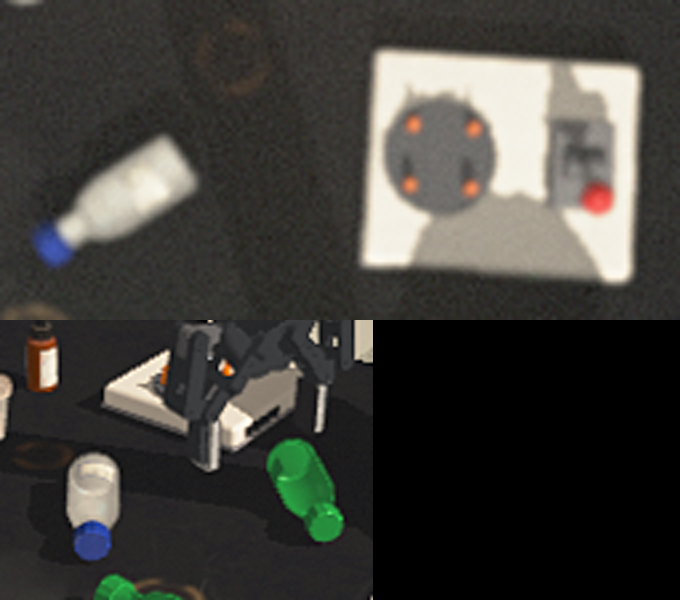

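The crop confirms it. The clear body with the blue cap is at the left, foot at about (285.5,200), cap at (253,221). The mixer is at the right, with four orange pegs and the red lever tip at (389,209) leaning towards the robot. Next I'll work out the geometry.

```bash
python3 - <<'E'
from h import *
s=cv2.imread('pics/scene0.png'); hsv=cv2.cvtColor(s,cv2.COLOR_BGR2HSV)
m=cv2.inRange(hsv,(105,100,50),(130,255,255)); k=np.zeros_like(m); k[235:270,275:315]=m[235:270,275:315]
ys,xs=np.nonzero(k); c=[xs.mean(),ys.mean()]; print('scene cap',c,ray('scene',c,.025))
t=cv2.imread('pics/top0.png')[190:232,240:296].astype(int)
b=(t.max(2)>75).astype(np.uint8); n,l,st,_=cv2.connectedComponentsWithStats(b); i=1+st[1:,4].argmax(); print(st[i])
ys,xs=np.nonzero(l==i); W=ray('top',np.c_[xs+240,ys+190],.025)[:,:2]
mu=W.mean(0); a=np.linalg.svd(W-mu,full_matrices=False)[2][0]; a*=np.sign(a[1])
q=(W-mu)@a; w=(W-mu)@[-a[1],a[0]]; print('axis',a,np.degrees(np.arctan2(a[1],a[0])),'len',q.min(),q.max(),'wid',w.min(),w.max())
print('foot',mu+a*q.min(),'cap end',mu+a*q.max(),'mid',mu+a*(q.max()+q.min())/2)
st=telemetry.state(); Rm=R.from_rotvec(st['orientation']).as_matrix(); print(Rm.round(3)); print('lever tip',ray('top',[389,209.2],.095))
# two-view check of tilt: project estimated foot, cap centres into scene
print(proj('scene',[np.r_[mu+a*q.min(),.025],np.r_[mu+a*q.max(),.025]]))
E
```

```text
scene cap [np.float64(294.1988636363636), np.float64(252.48295454545453)] [[0.42239399 0.38352408 0.025     ]]
[  8   4  42  33 644]
axis [-0.55306703  0.83313676] 123.57767949850981 len -0.062214349951058456 0.07692912448075954 wid -0.028010150559865242 0.027940682783521353
foot [0.49478987 0.27652093] cap end [0.4178342  0.39244648] mid [0.45631203 0.33448371]
[[ 0.375  0.927 -0.001]
 [ 0.927 -0.375 -0.001]
 [-0.002 -0.    -1.   ]]
lever tip [[ 0.45570646 -0.03733445  0.095     ]]
[[293.64471299 225.85593465]
 [293.72955661 254.74497225]]
```

{"api": "jog_arm", "payload": {
  "targets": [
    {"roll": 6.9},
    {"roll": 6.9},
    {"roll": 6.9},
    {"roll": 6.9},
    {"roll": 6.8},
    {"dx": 18, "dy": 38},
    {"dx": 18, "dy": 38},
    {"dx": 18, "dy": 38},
    {"dx": 18, "dy": 38},
    {"dx": 18, "dy": 38},
    {"dx": 18, "dy": 37},
    {}
  ],
  "grip": 0.75,
  "squeeze": 20
}}

```text
invalid input
```

```bash
cat >> h.py <<'E'
def to(target, deg=None):
    st=telemetry.state(); M=R.from_rotvec(st['orientation']).as_matrix()
    d=(np.array(target)-st['ee_pos'])@M*1000
    a=np.degrees(np.arctan2(M[1,0],M[0,0]))
    print('t',st['clock'],'pos',st['ee_pos'].round(4),'xdir',a.round(2),'grip',st['gripper_width'],'F',st['ft_force'].round(2),'dxyz mm',d.round(1), 'roll', None if deg is None else a-deg)
    print(M[:,2].round(4))
E
python3 -c "
from h import *
to([.424,.382,.10],33.6)"
```

```text
t 0.1 pos [0.2062 0.5093 0.2186] xdir 67.95 grip 1.0005814880537267 F [ 0.09  0.52 -0.37] dxyz mm [-36.  249.7 118.6] roll 34.35066906635509
[-8.0e-04 -1.4e-03 -1.0e+00]
```

{"api": "jog_arm", "payload": {
  "targets": [
    {"dx": 0, "dy": 0, "dz": 0, "roll": 6.9},
    {"dx": 0, "dy": 0, "dz": 0, "roll": 6.9},
    {"dx": 0, "dy": 0, "dz": 0, "roll": 6.9},
    {"dx": 0, "dy": 0, "dz": 0, "roll": 6.9},
    {"dx": 0, "dy": 0, "dz": 0, "roll": 6.8},
    {"dx": 18, "dy": 38, "dz": 0, "roll": 0},
    {"dx": 18, "dy": 38, "dz": 0, "roll": 0},
    {"dx": 18, "dy": 38, "dz": 0, "roll": 0},
    {"dx": 18, "dy": 38, "dz": 0, "roll": 0},
    {"dx": 18, "dy": 38, "dz": 0, "roll": 0},
    {"dx": 18, "dy": 37, "dz": 0, "roll": 0},
    {"dx": 0, "dy": 0, "dz": 0, "roll": 0}
  ],
  "grip": 0.75,
  "squeeze": 20
}}

```text
clock: 1.3
ee_pos: [0.4227, 0.3685, 0.2128]
orientation: [3.01, 0.875, -0.014]
ft_force: [-0.9, 0.2, -0.1]
gripper_width: 0.748
```

```bash
python3 -c "
from h import *
to([.424,.382,.10],33.6)"
```

```text
t 1.3 pos [0.4227 0.3685 0.2128] xdir 32.42 grip 0.748357777991644 F [-0.86  0.15 -0.07] dxyz mm [  9.5 -11.2 112.7] roll -1.1780325769216944
[-0.0067 -0.009  -0.9999]
```

{"api": "jog_arm", "payload": {
  "targets": [
    {"dx": 5, "dy": -6, "dz": 40, "roll": -1.2},
    {"dx": 4, "dy": -5, "dz": 38, "roll": 0},
    {"dx": 0, "dy": 0, "dz": 35, "roll": 0},
    {"dx": 0, "dy": 0, "dz": 0, "roll": 0},
    {"dx": 0, "dy": 0, "dz": 0, "roll": 0}
  ]
}}

```text
clock: 1.8
ee_pos: [0.424, 0.382, 0.0971]
orientation: [3.003, 0.903, -0.014]
ft_force: [0.0, 0.5, 0.3]
gripper_width: 0.747
```

```bash
python3 -c "
from h import *
to([.424,.382,.018],33.6)
for n in ('scene','top'): cv2.imwrite(f'pics/{n}1.png',optics.grab_frame(n))
s=cv2.imread('pics/scene1.png')[150:300,220:400]; t=cv2.imread('pics/top1.png')[150:260,220:360]
o=np.zeros((500,800,3),np.uint8); o[:333,:400]=cv2.resize(s,(400,333)); o[:314,400:]=cv2.resize(t,(400,314)); cv2.imwrite('pics/c2.png',o[:340])
"
```

```text
t 1.8 pos [0.424  0.382  0.0971] xdir 33.48 grip 0.7468183938068562 F [0.04 0.48 0.3 ] dxyz mm [ 0.8 -0.2 79.1] roll -0.11610790262489701
[-0.007  -0.0076 -0.9999]
```

View pics/c2.png

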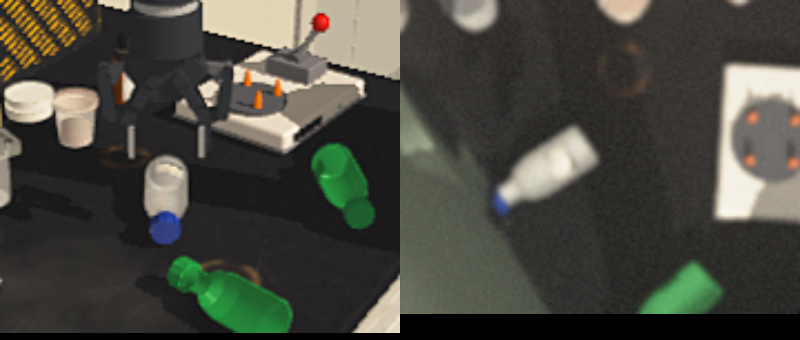

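The jaws straddle the cap's column: fingertips at crop (131,155) and (201,155), cap at (166,228). I'll descend and grip.

{"api": "jog_arm", "payload": {
  "targets": [
    {"dx": 0, "dy": 0, "dz": 30, "roll": 0},
    {"dx": 0, "dy": 0, "dz": 25, "roll": 0},
    {"dx": 0, "dy": 0, "dz": 15, "roll": 0},
    {"dx": 0, "dy": 0, "dz": 7, "roll": 0},
    {"dx": 0, "dy": 0, "dz": 0, "roll": 0}
  ]
}}

```text
clock: 2.4
ee_pos: [0.4309, 0.3876, 0.0296]
orientation: [-3.007, -0.906, -0.016]
ft_force: [-0.3, 0.4, -0.4]
gripper_width: 0.748
```

{"api": "jog_arm", "payload": {
  "targets": [
    {"dx": 0, "dy": 0, "dz": 0, "roll": 0},
    {"dx": 0, "dy": 0, "dz": 0, "roll": 0},
    {"dx": 0, "dy": 0, "dz": 0, "roll": 0},
    {"dx": 0, "dy": 0, "dz": 0, "roll": 0},
    {"dx": 0, "dy": 0, "dz": 0, "roll": 0},
    {"dx": 0, "dy": 0, "dz": 0, "roll": 0}
  ],
  "grip": 0,
  "squeeze": 20
}}

```text
clock: 3.0
ee_pos: [0.434, 0.3899, 0.0348]
orientation: [-3.004, -0.906, -0.028]
ft_force: [-1.0, 0.5, 0.3]
gripper_width: -0.002
```

```bash
python3 -c "
from h import *
to([.424,.382,.018],33.6)"
```

```text
t 3.0 pos [0.434  0.3899 0.0348] xdir 33.56 grip -0.0021534663580200317 F [-1.02  0.49  0.26] dxyz mm [-13.    1.   16.6] roll -0.043199932609873315
[ 0.0159  0.0084 -0.9998]
```

```bash
python3 -c "
from h import *
for n in ('scene','top'): cv2.imwrite(f'pics/{n}2.png',optics.grab_frame(n))
s=cv2.imread('pics/scene2.png')[170:290,230:374]; t=cv2.imread('pics/top2.png')[150:260,220:360]
o=np.zeros((340,800,3),np.uint8); o[:333,:400]=cv2.resize(s,(400,333)); o[:314,400:]=cv2.resize(t,(400,314)); cv2.imwrite('pics/c3.png',o)
print(telemetry.state())
"
```

```text
{'clock': 3.1, 'joint_positions': array([ 0.60655234,  0.55614373, -0.35273074,  0.64437223, -0.00214683,
        1.59171086]), 'qd': array([ 2.33859388e-03,  4.79347640e-03, -1.96259401e-03, -9.75373595e-04,
        5.60680548e-06, -3.12182376e-04]), 'joint_efforts': array([ 3.86000698e-03, -5.06809723e+01,  2.08819056e+01, -1.39954048e-01,
       -7.11594985e-03,  3.83621250e-05]), 'ee_pos': array([0.43389379, 0.38978992, 0.03464118]), 'orientation': array([-3.00453264, -0.90579157, -0.02723239]), 'ft_force': array([ 0.22421601, -0.4739686 , -0.1284129 ]), 'wrist_torque': array([0.02479238, 0.02068567, 0.03088026]), 'gripper_width': -0.0008300844896675839}
```

View pics/c3.png

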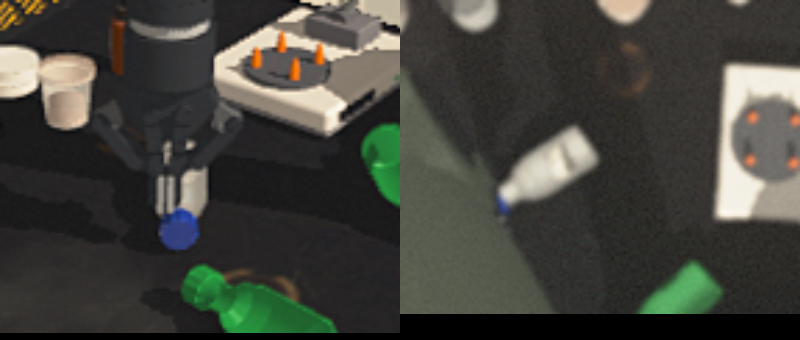

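The closed fingers, at about crop (168,210), ended above and beyond the cap because the arm drifted outward during the descent. The bottle looks unmoved, with its cap still at about (294.8,252.8). I'll rise, reopen and descend again in smaller, corrected steps.

{"api": "jog_arm", "payload": {
  "targets": [
    {"dx": 0, "dy": 0, "dz": -15, "roll": 0},
    {"dx": -3, "dy": 0, "dz": -15, "roll": 0},
    {"dx": -3, "dy": 0, "dz": -15, "roll": 0},
    {"dx": -3, "dy": 0, "dz": 0, "roll": 0},
    {"dx": -3, "dy": 0, "dz": 0, "roll": 0}
  ],
  "grip": 0
}}

```text
clock: 3.6
ee_pos: [0.4221, 0.382, 0.0809]
orientation: [-3.005, -0.906, -0.025]
ft_force: [-0.2, 0.0, -0.2]
gripper_width: -0.001
```

{"api": "jog_arm", "payload": {
  "targets": [
    {"dx": 0, "dy": 0, "dz": 0, "roll": 0},
    {"dx": 0, "dy": 0, "dz": 0, "roll": 0},
    {"dx": 0, "dy": 0, "dz": 0, "roll": 0},
    {"dx": 0, "dy": 0, "dz": 0, "roll": 0}
  ],
  "grip": 0.75
}}

```text
clock: 4.0
ee_pos: [0.4207, 0.381, 0.0791]
orientation: [-3.006, -0.906, -0.021]
ft_force: [-0.1, 0.4, -0.4]
gripper_width: 0.68
```

```bash
python3 -c "
from h import *
to([.424,.382,.018],33.6)
s=optics.grab_frame('scene'); hsv=cv2.cvtColor(s,cv2.COLOR_BGR2HSV)
m=cv2.inRange(hsv,(105,100,50),(130,255,255))[235:275,275:315]; ys,xs=np.nonzero(m); print(xs.mean()+275,ys.mean()+235,len(xs))
"
```

```text
t 4.0 pos [0.4207 0.381  0.0791] xdir 33.55 grip 0.6804703977151177 F [-0.09  0.37 -0.39] dxyz mm [ 2.5  0.9 61.2] roll -0.04869824916517018
[ 0.0121  0.0058 -0.9999]
294.0346820809249 252.40462427745666 173
```

{"api": "jog_arm", "payload": {
  "targets": [
    {"dx": 0, "dy": 0, "dz": 10, "roll": 0},
    {"dx": 0, "dy": 0, "dz": 10, "roll": 0},
    {"dx": 0, "dy": 0, "dz": 10, "roll": 0},
    {"dx": 0, "dy": 0, "dz": 0, "roll": 0},
    {"dx": 0, "dy": 0, "dz": 0, "roll": 0}
  ]
}}

```text
clock: 4.55
ee_pos: [0.4204, 0.3806, 0.0449]
orientation: [-3.007, -0.906, -0.017]
ft_force: [0.4, 0.0, 0.7]
gripper_width: 0.75
```

```bash
python3 -c "
from h import *
to([.424,.382,.018],33.6)"
```

```text
t 4.55 pos [0.4204 0.3806 0.0449] xdir 33.54 grip 0.749694887206249 F [0.35 0.01 0.66] dxyz mm [ 3.5  0.8 26.9] roll -0.060982054451258705
[ 0.0101  0.0044 -0.9999]
```

{"api": "jog_arm", "payload": {
  "targets": [
    {"dx": 2, "dy": 0.5, "dz": 10, "roll": 0},
    {"dx": 1, "dy": 0.5, "dz": 8, "roll": 0},
    {"dx": 0, "dy": 0, "dz": 6, "roll": 0},
    {"dx": 0, "dy": 0, "dz": 2, "roll": 0}
  ]
}}

```text
clock: 4.95
ee_pos: [0.4244, 0.3819, 0.0171]
orientation: [-3.006, -0.906, -0.019]
ft_force: [-1.0, -0.1, 0.2]
gripper_width: 0.749
```

```bash
python3 -c "
from h import *
to([.424,.382,.018],33.6)"
```

```text
t 4.95 pos [0.4244 0.3819 0.0171] xdir 33.54 grip 0.7491067542656129 F [-0.97 -0.05  0.19] dxyz mm [-0.3 -0.3 -0.9] roll -0.057271135382492844
[ 0.0109  0.0049 -0.9999]
```

{"api": "jog_arm", "payload": {
  "targets": [
    {"dx": 0, "dy": 0, "dz": 0, "roll": 0},
    {"dx": 0, "dy": 0, "dz": 0, "roll": 0},
    {"dx": 0, "dy": 0, "dz": 0, "roll": 0},
    {"dx": 0, "dy": 0, "dz": 0, "roll": 0},
    {"dx": 0, "dy": 0, "dz": 0, "roll": 0}
  ],
  "grip": 0,
  "squeeze": 20
}}

```text
clock: 5.45
ee_pos: [0.4243, 0.3817, 0.0171]
orientation: [-3.007, -0.906, -0.018]
ft_force: [0.3, -0.3, -1.5]
gripper_width: 0.344
```

```bash
python3 -c "
from h import *
to([.424,.382,.018],33.6)"
```

```text
t 5.45 pos [0.4243 0.3817 0.0171] xdir 33.54 grip 0.3439275607532422 F [ 0.28 -0.28 -1.49] dxyz mm [-0.1 -0.4 -0.9] roll -0.06422427279145637
[ 0.0107  0.0043 -0.9999]
```

{"api": "jog_arm", "payload": {
  "targets": [
    {"dx": 0, "dy": 2, "dz": -10, "roll": 0},
    {"dx": 0, "dy": 4, "dz": -11, "roll": 0},
    {"dx": 0, "dy": 5, "dz": -10, "roll": 0},
    {"dx": 0, "dy": 6, "dz": -10, "roll": 0},
    {"dx": 0, "dy": 6, "dz": -9, "roll": 0},
    {"dx": 0, "dy": 6, "dz": -8, "roll": 0},
    {"dx": 0, "dy": 0, "dz": 0, "roll": 0}
  ]
}}

```text
clock: 6.15
ee_pos: [0.4422, 0.355, 0.0819]
orientation: [-3.007, -0.905, -0.022]
ft_force: [0.4, 0.2, -1.7]
gripper_width: 0.302
```

```bash
python3 -c "
from h import *
to([.424,.382,.018],33.6)
for n in ('scene','top'): cv2.imwrite(f'pics/{n}3.png',optics.grab_frame(n))
s=cv2.imread('pics/scene3.png')[170:290,230:374]; t=cv2.imread('pics/top3.png')[150:260,220:360]
o=np.zeros((340,800,3),np.uint8); o[:333,:400]=cv2.resize(s,(400,333)); o[:314,400:]=cv2.resize(t,(400,314)); cv2.imwrite('pics/c4.png',o)
"
```

```text
t 6.15 pos [0.4422 0.355  0.0819] xdir 33.5 grip 0.30197494978986444 F [ 0.38  0.18 -1.72] dxyz mm [ -1.1 -32.8  63.8] roll -0.10450049919379012
[ 0.0133  0.0051 -0.9999]
```

View pics/c4.png

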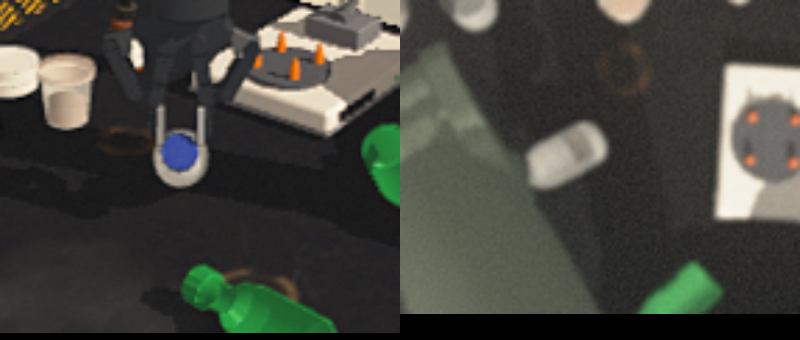

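```bash
python3 -c "
from h import *
print(proj('scene',[[.4422,.355,.0819],[.4422,.355,.090],[.4422,.355,.0709]]))
s=cv2.imread('pics/scene3.png'); hsv=cv2.cvtColor(s,cv2.COLOR_BGR2HSV)
m=cv2.inRange(hsv,(105,100,50),(130,255,255))[205:250,275:315]; ys,xs=np.nonzero(m); c=[xs.mean()+275,ys.mean()+205];print(c,xs.min()+275,xs.max()+275,ys.min()+205,ys.max()+205)
for z in (.05,.06,.07,.08,.09): print(ray('scene',c,z).round(4))
cv2.imwrite('pics/c5.png',cv2.resize(s[180:260,250:350],(800,640),interpolation=cv2.INTER_CUBIC)[:600])
"
```

```text
[[293.94760875 224.55283997]
 [293.95916816 221.59673848]
 [293.93201673 228.54020685]]
[np.float64(294.1923076923077), np.float64(224.4)] 288 300 218 230
[[0.4734 0.3065 0.05  ]]
[[0.4636 0.3214 0.06  ]]
[[0.4538 0.3363 0.07  ]]
[[0.444  0.3512 0.08  ]]
[[0.4342 0.3661 0.09  ]]
```

View pics/c5.png

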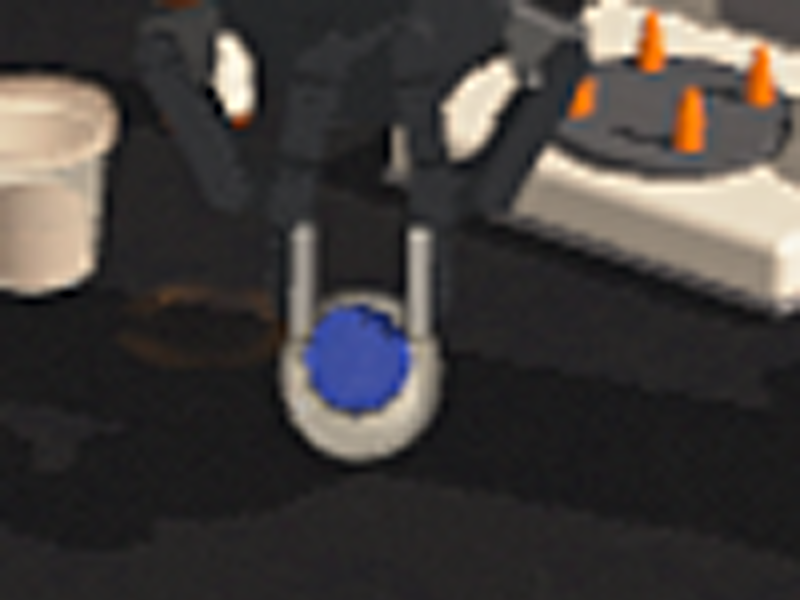

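```bash
python3 -c "
from h import *
print(ctrl.tip_extent,[a for a in dir(ctrl) if a[0]!='_'], proj('scene',[[.4422-.833*.013,.355-.553*.013,z] for z in (.07,.08,.09)]))
to([.424,.382,.018],33.6)"
```

```text
0.011 ['IKError', 'tip_extent'] [[299.32576249 228.8613647 ]
 [299.35903078 225.24179239]
 [299.39253566 221.5964806 ]]
t 6.25 pos [0.4412 0.3554 0.0808] xdir 33.54 grip 0.2995606775466864 F [ 0.6   1.43 -1.23] dxyz mm [ -0.4 -31.8  62.7] roll -0.05901984766975232
[ 0.0117  0.0053 -0.9999]
```

The pads pinch the cap above its mid-line, with their tips near TCP height (crop row about 345 against the cap centre at row 357). The fingers therefore reach less far than assumed, and the gap is slowly shrinking. I'll lay the bottle back down and take a deeper grip.

{"api": "jog_arm", "payload": {
  "targets": [
    {"dx": 0, "dy": -6, "dz": 8, "roll": 0},
    {"dx": 0, "dy": -6, "dz": 9, "roll": 0},
    {"dx": 0, "dy": -6, "dz": 10, "roll": 0},
    {"dx": 0, "dy": -5, "dz": 10, "roll": 0},
    {"dx": 0, "dy": -4, "dz": 10, "roll": 0},
    {"dx": 0, "dy": -3, "dz": 8, "roll": 0},
    {"dx": 0, "dy": -1, "dz": 2, "roll": 0}
  ]
}}

```text
clock: 6.95
ee_pos: [0.4256, 0.387, 0.0205]
orientation: [-3.004, -0.91, -0.031]
ft_force: [2.7, -1.9, 29.4]
gripper_width: 0.004
```

```bash
python3 -c "
from h import *
to([.424,.382,.018],33.6)"
```

```text
t 6.95 pos [0.4256 0.387  0.0205] xdir 33.7 grip 0.0036523503053633283 F [ 2.68 -1.89 29.36] dxyz mm [-4.2  3.2  2.4] roll 0.09826698216949126
[ 0.0183  0.008  -0.9998]
```

{"api": "jog_arm", "payload": {
  "targets": [
    {"dx": 0, "dy": 0, "dz": -10, "roll": 0},
    {"dx": 0, "dy": 0, "dz": -15, "roll": 0},
    {"dx": -1, "dy": 0, "dz": -15, "roll": 0},
    {"dx": -1, "dy": 0, "dz": -10, "roll": 0},
    {"dx": 0, "dy": 0, "dz": 0, "roll": 0}
  ],
  "grip": 0.75
}}

```text
clock: 7.45
ee_pos: [0.4234, 0.3856, 0.071]
orientation: [-3.007, -0.91, -0.032]
ft_force: [0.2, -0.4, 0.5]
gripper_width: 0.754
```

```bash
python3 -c "
from h import *
to([.424,.382,.018],33.6)
for n in ('scene','top'): cv2.imwrite(f'pics/{n}4.png',optics.grab_frame(n))
s=cv2.imread('pics/scene4.png')[180:280,240:360]; t=cv2.imread('pics/top4.png')[150:260,220:360]
o=np.zeros((340,800,3),np.uint8); o[:333,:400]=cv2.resize(s,(400,333),interpolation=2); o[:314,400:]=cv2.resize(t,(400,314)); cv2.imwrite('pics/c6.png',o)
st=telemetry.state(); M=R.from_rotvec(st['orientation']).as_matrix();p=st['ee_pos']
for k in (0,.011,-.01): print(k,proj('scene',[p+M@[s*.036,0,k] for s in (-1,1)]))
"
```

```text
t 7.45 pos [0.4234 0.3856 0.071 ] xdir 33.68 grip 0.7536991258970285 F [ 0.15 -0.4   0.47] dxyz mm [-2.5  3.  53. ] roll 0.07689895312145012
[ 0.0196  0.0062 -0.9998]
0 [[309.06942388 236.75383129]
 [278.38881913 236.34650834]]
0.011 [[308.9092356  240.75952653]
 [278.35132477 240.36685933]]
-0.01 [[309.21617106 233.08424664]
 [278.42316828 232.66340549]]
```

View pics/c6.png

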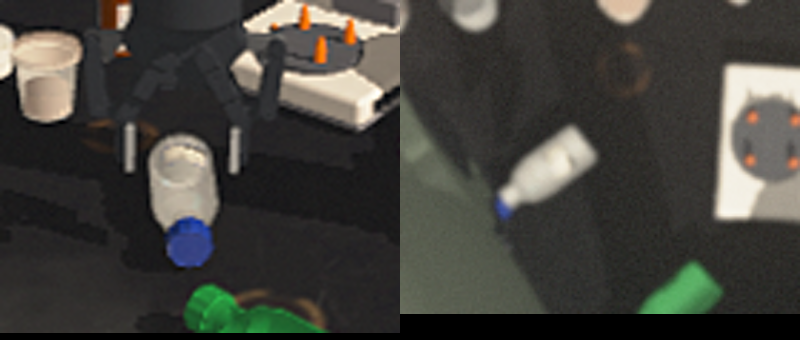

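Measured against the calibration, the fingertips at full-frame (278.7,231.6) and (310.5,231.6) sit about 14 mm behind the reported TCP. The earlier grasps were too shallow by about that much. I'll remeasure the slightly moved bottle.

```bash
python3 - <<'E'
from h import *
s=cv2.imread('pics/scene4.png'); hsv=cv2.cvtColor(s,cv2.COLOR_BGR2HSV)
m=cv2.inRange(hsv,(105,100,50),(130,255,255))[235:275,275:320]; ys,xs=np.nonzero(m); c=[xs.mean()+275,ys.mean()+235]
cap=ray('scene',c,.025)[0]; print(c,'cap',cap.round(4))
for f in ('top0','top4'):
    t=cv2.imread(f'pics/{f}.png'); b=(cv2.cvtColor(t,cv2.COLOR_BGR2HSV)[...,2]>120).astype(np.uint8)[190:232,240:296]
    n,l,st,_=cv2.connectedComponentsWithStats(b); i=1+st[1:,4].argmax()
    ys,xs=np.nonzero(l==i); W=ray('top',np.c_[xs+240,ys+190],.025)[:,:2]; mu=W.mean(0)
    d=(cap[:2] if f=='top4' else np.array([.4230,.3830]))-mu; print(f,st[i],'centroid',mu.round(4),'ang',np.degrees(np.arctan2(d[1],d[0])))
to([*cap[:2],.0])
E
```

```text
[np.float64(296.6508875739645), np.float64(252.47337278106508)] cap [0.4175 0.3803 0.025 ]
top0 [ 10   4  39  32 533] centroid [0.4615 0.3266] ang 124.32108093589274
top4 [ 14   4  34  32 495] centroid [0.4625 0.3236] ang 128.43829509424225
t 7.55 pos [0.4228 0.3851 0.0697] xdir 33.67 grip 0.7543055443765344 F [ 0.02  0.09 -0.25] dxyz mm [-8.3  0.7 69.6] roll None
[ 0.0181  0.0052 -0.9998]
```

{"api": "jog_arm", "payload": {
  "targets": [
    {"dx": -4, "dy": 0, "dz": 10, "roll": -3.9},
    {"dx": -4, "dy": 0, "dz": 10, "roll": 0},
    {"dx": 0, "dy": 0, "dz": 10, "roll": 0},
    {"dx": 0, "dy": 0, "dz": 10, "roll": 0},
    {"dx": 0, "dy": 0, "dz": 0, "roll": 0}
  ]
}}

```text
clock: 8.05
ee_pos: [0.4151, 0.379, 0.0239]
orientation: [2.973, 1.009, 0.023]
ft_force: [1.1, -0.4, -0.4]
gripper_width: 0.75
```

```bash
python3 -c "
from h import *
to([.418,.380,.000],37.5)"
```

```text
t 8.05 pos [0.4151 0.379  0.0239] xdir 37.49 grip 0.7501181847012371 F [ 1.11 -0.44 -0.37] dxyz mm [ 2.6  0.8 24. ] roll -0.007091900075920421
[ 0.0144  0.0023 -0.9999]
```

{"api": "jog_arm", "payload": {
  "targets": [
    {"dx": 1.5, "dy": 0, "dz": 7, "roll": 0},
    {"dx": 1, "dy": 0, "dz": 6, "roll": 0},
    {"dx": 0, "dy": 0, "dz": 4, "roll": 0},
    {"dx": 0, "dy": 0, "dz": 3, "roll": 0},
    {"dx": 0, "dy": 0, "dz": 1, "roll": 0}
  ]
}}

```text
clock: 8.55
ee_pos: [0.4183, 0.3811, 0.0011]
orientation: [2.973, 1.007, 0.023]
ft_force: [0.5, 0.6, -0.6]
gripper_width: 0.746
```

```bash
python3 -c "
from h import *
to([.418,.380,.000],37.5)"
```

```text
t 8.55 pos [0.4183 0.3811 0.0011] xdir 37.43 grip 0.7460305089371948 F [ 0.47  0.65 -0.57] dxyz mm [-1.   0.7  1.1] roll -0.0682590992349219
[ 0.0148  0.0026 -0.9999]
```

{"api": "jog_arm", "payload": {
  "targets": [
    {"dx": 0, "dy": 0, "dz": 0, "roll": 0},
    {"dx": 0, "dy": 0, "dz": 0, "roll": 0},
    {"dx": 0, "dy": 0, "dz": 0, "roll": 0},
    {"dx": 0, "dy": 0, "dz": 0, "roll": 0},
    {"dx": 0, "dy": 0, "dz": 0, "roll": 0}
  ],
  "grip": 0,
  "squeeze": 20
}}

```text
clock: 9.05
ee_pos: [0.4184, 0.3811, 0.0016]
orientation: [2.973, 1.007, 0.024]
ft_force: [0.2, 0.6, 0.6]
gripper_width: 0.37
```

```bash
python3 -c "
from h import *
to([.418,.380,.000],37.5)"
```

```text
t 9.05 pos [0.4184 0.3811 0.0016] xdir 37.43 grip 0.36966348070589133 F [0.16 0.6  0.63] dxyz mm [-1.   0.6  1.6] roll -0.07335696969148842
[ 0.0153  0.0026 -0.9999]
```

{"api": "jog_arm", "payload": {
  "targets": [
    {"dx": 0, "dy": 2, "dz": -10, "roll": 0},
    {"dx": 0, "dy": 4, "dz": -11, "roll": 0},
    {"dx": 0, "dy": 5, "dz": -10, "roll": 0},
    {"dx": 0, "dy": 6, "dz": -10, "roll": 0},
    {"dx": 0, "dy": 6, "dz": -9, "roll": 0},
    {"dx": 0, "dy": 6, "dz": -8, "roll": 0},
    {"dx": 0, "dy": 0, "dz": 0, "roll": 0}
  ]
}}

```text
clock: 9.75
ee_pos: [0.4372, 0.3558, 0.066]
orientation: [2.974, 1.006, 0.026]
ft_force: [0.9, 0.3, -1.9]
gripper_width: 0.368
```

```bash
python3 -c "
from h import *
to([.418,.380,.000],37.5)
s=optics.grab_frame('scene'); cv2.imwrite('pics/scene5.png',s)
hsv=cv2.cvtColor(s,cv2.COLOR_BGR2HSV)
m=cv2.inRange(hsv,(105,100,50),(130,255,255))[205:250,275:320]; ys,xs=np.nonzero(m); print(xs.mean()+275,ys.mean()+205,len(xs))
cv2.imwrite('pics/c7.png',cv2.resize(s[180:255,250:350],(800,600),interpolation=cv2.INTER_CUBIC))
"
```

```text
t 9.75 pos [0.4372 0.3558 0.066 ] xdir 37.39 grip 0.3675837994038246 F [ 0.88  0.26 -1.9 ] dxyz mm [ -1.6 -31.3  65.8] roll -0.10782991990433999
[ 0.0165  0.0037 -0.9999]
296.18518518518516 222.64444444444445 135
```

View pics/c7.png

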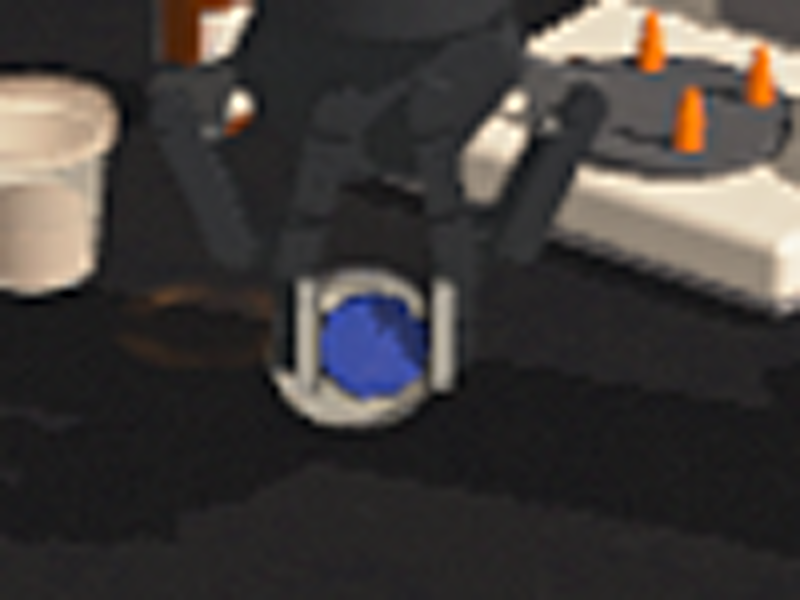

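The grip is sound this time. The cap, at crop (372,345), lies fully between the pads and the opening holds steady at 0.368. The bottle follows the arc at about 30 degrees, so I'll continue tipping it up.

{"api": "jog_arm", "payload": {
  "targets": [
    {"dx": 0, "dy": 9, "dz": -8, "roll": 0},
    {"dx": 0, "dy": 9.5, "dz": -7, "roll": 0},
    {"dx": 0, "dy": 9.5, "dz": -6, "roll": 0},
    {"dx": 0, "dy": 10, "dz": -5, "roll": 0},
    {"dx": 0, "dy": 10, "dz": -4, "roll": 0},
    {"dx": 0, "dy": 10.5, "dz": -3, "roll": 0},
    {"dx": 0, "dy": 10.5, "dz": -2, "roll": 0},
    {"dx": 0, "dy": 10.5, "dz": -1, "roll": 0},
    {"dx": 0, "dy": 0, "dz": 0, "roll": 0}
  ]
}}

```text
clock: 10.7
ee_pos: [0.4883, 0.2858, 0.1039]
orientation: [2.973, 1.005, 0.022]
ft_force: [0.0, 0.1, -3.4]
gripper_width: 0.372
```

```bash
python3 -c "
from h import *
to([.418,.380,.000],37.5)
s=optics.grab_frame('scene'); cv2.imwrite('pics/scene6.png',s)
cv2.imwrite('pics/c8.png',cv2.resize(s[160:250,250:350],(667,600),interpolation=cv2.INTER_CUBIC))
"
```

```text
t 10.7 pos [0.4883 0.2858 0.1039] xdir 37.36 grip 0.37228158197484684 F [ 0.01  0.11 -3.39] dxyz mm [   0.  -118.3  103.1] roll -0.14182588473423152
[ 0.014   0.0017 -0.9999]
```

View pics/c8.png

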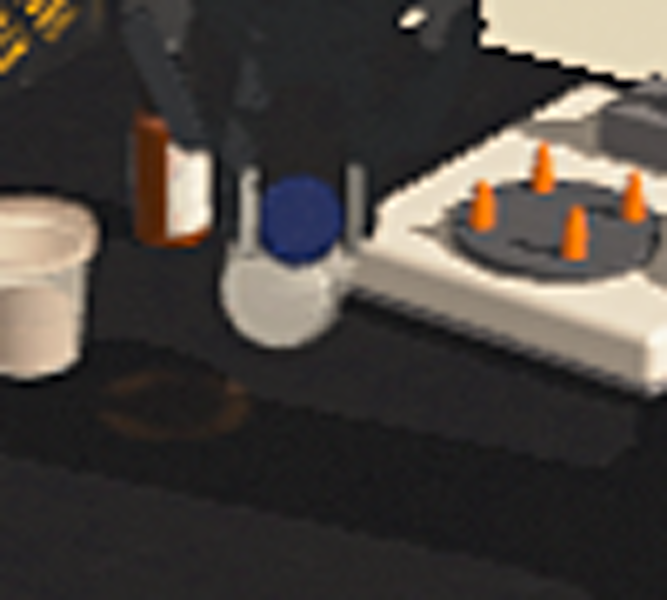

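The bottle still leans, at roughly 50 degrees: cap at crop (300,220), body centre at (280,295). The foot is slightly off the bench because grip friction is holding it. A few quick upward jerks should let it swing down further.

{"api": "jog_arm", "payload": {
  "targets": [
    {"dx": 0, "dy": 0, "dz": -45, "roll": 0},
    {"dx": 0, "dy": 0, "dz": 0, "roll": 0},
    {"dx": 0, "dy": 0, "dz": 10, "roll": 0},
    {"dx": 0, "dy": 0, "dz": 10, "roll": 0},
    {"dx": 0, "dy": 0, "dz": 10, "roll": 0},
    {"dx": 0, "dy": 0, "dz": -45, "roll": 0},
    {"dx": 0, "dy": 0, "dz": 0, "roll": 0},
    {"dx": 0, "dy": 0, "dz": 0, "roll": 0}
  ]
}}

```text
clock: 11.55
ee_pos: [0.4805, 0.2853, 0.154]
orientation: [2.973, 1.01, -0.004]
ft_force: [0.5, -0.1, -3.4]
gripper_width: 0.37
```

```bash
cat > v.py <<'E'
from h import *
import sys
to([.4917,.076,.14],37.5)
s=optics.grab_frame('scene'); cv2.imwrite(f'pics/scene{sys.argv[1]}.png',s); t=optics.grab_frame('top'); cv2.imwrite(f'pics/top{sys.argv[1]}.png',t)
st=telemetry.state(); p=st['ee_pos']; g=p+[0,0,.024]
hsv=cv2.cvtColor(s,cv2.COLOR_BGR2HSV); u=proj('scene',g)[0].astype(int)
m=cv2.inRange(hsv,(105,100,40),(130,255,255)); k=np.zeros_like(m); sl=np.s_[u[1]-30:u[1]+30,u[0]-30:u[0]+30]; k[sl]=m[sl]
ys,xs=np.nonzero(k); print('cap px',xs.mean(),ys.mean(),len(xs),'grasp proj',u)
a=np.array([-.61,.793,0])  # bottle azimuth foot->cap
for th in (50,60,70,80,90):
    r=np.radians(th); ax=a*np.cos(r)+np.array([0,0,1])*np.sin(r); foot=g-.123*ax
    print(th,'foot px',proj('scene',foot)[0].round(1),'capend',proj('scene',g+.009*ax)[0].round(1),'zfoot',foot[2].round(3))
x,y=int(xs.mean()),int(ys.mean()); print('crop origin',x-50,y-25,'x6.67')
cv2.imwrite(f'pics/v{sys.argv[1]}.png',cv2.resize(s[y-25:y+65,x-50:x+50],(667,600),interpolation=cv2.INTER_CUBIC))
E
python3 v.py 7
```

```text
t 11.55 pos [0.4805 0.2853 0.154 ] xdir 37.51 grip 0.36993708719233065 F [ 0.51 -0.07 -3.38] dxyz mm [-118.6  172.8   14.6] roll 0.01053345555477847
[-0.0018 -0.0025 -1.    ]
cap px 297.1666666666667 175.29166666666666 144 grasp proj [296 174]
50 foot px [293.9 194.6] capend [296.5 172.6] zfoot 0.085
60 foot px [294.3 201.7] capend [296.5 172.1] zfoot 0.072
70 foot px [294.8 208.1] capend [296.4 171.6] zfoot 0.063
80 foot px [295.4 213.7] capend [296.4 171.2] zfoot 0.058
90 foot px [296.  218.3] capend [296.3 170.9] zfoot 0.056
crop origin 247 150 x6.67
```

View pics/v7.png

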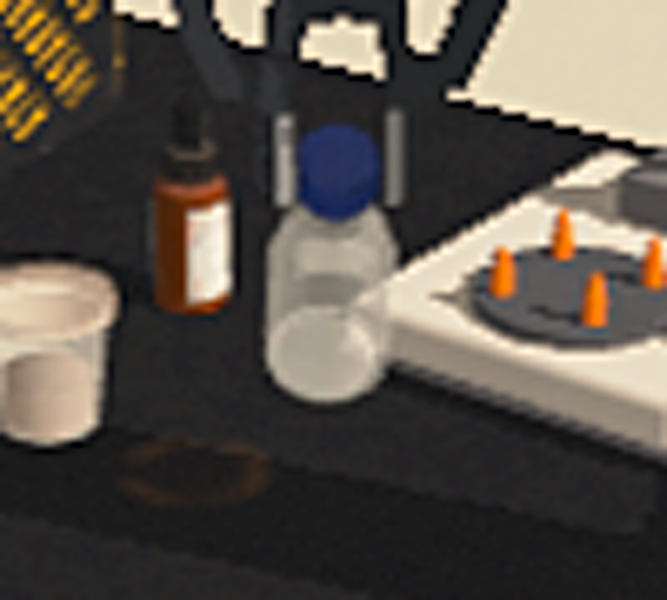

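The jerks worked. The base ellipse centre at crop (322,355) is full-frame (295.3,203.2), which puts the tilt at about 62 degrees. One more jerk set should bring it further: slow back, then fast towards the foot side with gradual braking. From here I'll judge tilt by numbers, to save the last view.

{"api": "jog_arm", "payload": {
  "targets": [
    {"dx": 0, "dy": -8, "dz": 0, "roll": 0},
    {"dx": 0, "dy": -10, "dz": 0, "roll": 0},
    {"dx": 0, "dy": -10, "dz": 0, "roll": 0},
    {"dx": 0, "dy": -10, "dz": 0, "roll": 0},
    {"dx": 0, "dy": -10, "dz": 0, "roll": 0},
    {"dx": 0, "dy": -8, "dz": 0, "roll": 0},
    {"dx": 0, "dy": 40, "dz": -20, "roll": 0},
    {"dx": 0, "dy": 25, "dz": -5, "roll": 0},
    {"dx": 0, "dy": 15, "dz": 0, "roll": 0},
    {"dx": 0, "dy": 5, "dz": 0, "roll": 0},
    {"dx": 0, "dy": 0, "dz": 0, "roll": 0}
  ]
}}

```text
clock: 12.75
ee_pos: [0.4933, 0.2686, 0.1769]
orientation: [-2.971, -1.021, 0.009]
ft_force: [-0.3, -0.3, -1.9]
gripper_width: 0.366
```

```bash
cat >> v.py <<'E'
# lowest brightening vs the clean background of the first picture, below the cap
b=cv2.imread('pics/scene0.png')
d=cv2.absdiff(s,b).max(2); bc=int(round(xs.mean()))
for r in range(int(ys.max()),int(ys.max())+50,2): print(r, s[r,bc-14:bc+15:2].max(1))
E
python3 v.py 8
```

```text
t 12.75 pos [0.4933 0.2686 0.1769] xdir 37.93 grip 0.3661913792918068 F [-0.31 -0.33 -1.9 ] dxyz mm [-119.4  151.    37.3] roll 0.42687061539221816
[-0.0052 -0.0017 -1.    ]
cap px 296.7551020408163 163.9251700680272 147 grasp proj [296 162]
50 foot px [293.8 184. ] capend [296.4 161.1] zfoot 0.107
60 foot px [294.3 191. ] capend [296.4 160.6] zfoot 0.094
70 foot px [294.8 197.2] capend [296.4 160.1] zfoot 0.085
80 foot px [295.4 202.6] capend [296.3 159.7] zfoot 0.08
90 foot px [296. 207.] capend [296.3 159.4] zfoot 0.078
crop origin 246 138 x6.67
170 [ 37  37  35  34  38  90 122  84  84  82  35  35  37  38  37]
172 [ 38  39  39  34  96 135 131 141 152 132  35  36  38  36  37]
174 [ 36  38  34 110 145 133 122 131 148 169 145  29  35  38  39]
176 [ 37  39  36 139 154 175 176 176 175 168 176  59  35  39  38]
178 [ 37  35  81 170 171 170 173 169 170 172 169 110  34  39  40]
180 [ 36  32 150 162 150 170 173 168 167 157 160 131  30  38  37]
182 [ 37  32 149 162 177 191 189 180 187 184 165 144  29  37  37]
184 [ 36  30 144 162 179 195 195 180 187 186 180 135  30  36  38]
186 [ 37  31 145 
[... 299 characters left out ...]
 232 233 196]
196 [ 40  30 147 184 188 184 183 184 203 215 197 224 232 234 234]
198 [ 39  31 169 182 170 172 175 181 215 227 191 173 177 210 225]
200 [ 38  31 177 168 167 167 176 182 216 228 208 162 146 145 152]
202 [ 38  35 104 176 166 168 175 184 206 218 198 153 151 149 148]
204 [ 38  39  31 107 175 180 183 190 195 171  62  73  83 138 147]
206 [38 37 37 35 33 57 99 76 50 21 27 24 28 53 79]
208 [37 37 36 39 38 37 37 38 40 40 41 33 29 27 21]
210 [38 38 39 39 39 40 40 39 39 40 40 39 41 42 34]
212 [38 38 39 39 39 40 39 39 40 39 38 40 37 38 39]
214 [36 39 40 38 38 39 37 38 37 37 37 37 38 39 38]
216 [49 42 38 38 41 39 39 39 39 37 39 38 38 37 38]
218 [40 44 46 37 40 39 40 39 39 40 38 39 40 38 36]
```

Base ellipse centre row is about 200.5, so the tilt is about 76–80 degrees. One gentler repeat next, ending over free bench.

{"api": "jog_arm", "payload": {
  "targets": [
    {"dx": 0, "dy": -8, "dz": 3, "roll": 0},
    {"dx": 0, "dy": -10, "dz": 5, "roll": 0},
    {"dx": 0, "dy": -10, "dz": 5, "roll": 0},
    {"dx": 0, "dy": -10, "dz": 5, "roll": 0},
    {"dx": 0, "dy": -10, "dz": 5, "roll": 0},
    {"dx": 0, "dy": -8, "dz": 3, "roll": 0},
    {"dx": 0, "dy": 35, "dz": -15, "roll": 0},
    {"dx": 0, "dy": 22, "dz": 0, "roll": 0},
    {"dx": 0, "dy": 12, "dz": 0, "roll": 0},
    {"dx": 0, "dy": 4, "dz": 0, "roll": 0},
    {"dx": 0, "dy": 0, "dz": 0, "roll": 0}
  ]
}}

```text
clock: 13.95
ee_pos: [0.4949, 0.2639, 0.1608]
orientation: [-2.962, -1.037, 0.018]
ft_force: [0.3, 0.5, -1.5]
gripper_width: 0.37
```

```bash
python3 v.py 9
```

```text
t 13.95 pos [0.4949 0.2639 0.1608] xdir 38.57 grip 0.37020624228704135 F [ 0.31  0.52 -1.46] dxyz mm [-119.5  145.    21. ] roll 1.073484777962861
[-0.0121 -0.0011 -0.9999]
cap px 297.3970588235294 169.0735294117647 136 grasp proj [296 167]
50 foot px [294.2 188.6] capend [296.8 166.3] zfoot 0.091
60 foot px [294.7 195.5] capend [296.8 165.8] zfoot 0.078
70 foot px [295.2 201.8] capend [296.7 165.3] zfoot 0.069
80 foot px [295.7 207.2] capend [296.7 165. ] zfoot 0.064
90 foot px [296.4 211.6] capend [296.7 164.7] zfoot 0.062
crop origin 247 144 x6.67
175 [40 39 37 33 35 88 94 94 81 92 32 36 37 39 37]
177 [ 38  37  40  39  29 162 107 141 152 123  28  37  38  39  38]
179 [ 38  37  36  32  96 153 139 145 153 165  81  32  38  39  40]
181 [ 37  40  37  84 155 159 161 162 173 172 176  78  35  37  37]
183 [ 35  40  32 139 164 165 175 182 176 171 170 114  34  38  37]
185 [ 34  38  37 167 167 181 184 183 178 172 166 152  26  38  34]
187 [ 36  37  74 174 165 170 167 168 164 163 164 170  57  26 113]
189 [ 36  35  84 172 167 182 186 193 177 167 165 162  55 233 241]
191 [ 36  37  84 172 170 208 2
[... 316 characters left out ...]
 168 160 158 157 156 171 185 188 196 148 147 145]
203 [ 39  37  82 172 164 165 157 156 153 159 161 185 142 151 150]
205 [ 37  36  80 175 195 191 190 188 183 180 154 152  65  73 113]
207 [ 38  36  62 198 164 166 176 187 194 200 185 153  14  21  48]
209 [ 37  37  52 175 167 169 177 185 193 199 210 148  31  29  28]
211 [ 38  37  30 105 170 172 177 186 195 204 184  64  35  39  40]
213 [ 38  38  37  35  51 132 181 194 175  97  36  34  39  39  38]
215 [38 39 39 39 36 34 31 30 33 36 37 36 36 40 40]
217 [64 49 42 37 38 37 39 39 37 40 38 41 37 35 38]
219 [39 50 35 26 39 38 40 39 39 40 38 37 36 38 39]
221 [43 56 38 29 27 26 28 26 33 38 38 39 40 38 40]
223 [47 46 28 28 29 27 28 28 27 29 27 26 24 38 36]
```

Base ellipse is centred at row 209.3 with aspect 0.475, so the bottle is within about 5 degrees of vertical. I'll press it flat on the free bench.

{"api": "jog_arm", "payload": {
  "targets": [
    {"dx": 0, "dy": 0, "dz": 8, "roll": 0},
    {"dx": 0, "dy": 0, "dz": 10, "roll": 0},
    {"dx": 0, "dy": 0, "dz": 10, "roll": 0},
    {"dx": 0, "dy": 0, "dz": 10, "roll": 0},
    {"dx": 0, "dy": 0, "dz": 7, "roll": 0},
    {"dx": 0, "dy": 0, "dz": 4, "roll": 0},
    {"dx": 0, "dy": 0, "dz": 2, "roll": 0}
  ]
}}

```text
clock: 14.75
ee_pos: [0.4912, 0.2658, 0.1039]
orientation: [-2.96, -1.042, 0.023]
ft_force: [0.2, -0.7, -2.4]
gripper_width: 0.372
```

```bash
python3 -c "
from h import *
to([.4949,.2639,.099],38.5)"
```

```text
t 14.75 pos [0.4912 0.2658 0.1039] xdir 38.8 grip 0.37205233815431366 F [ 0.25 -0.67 -2.37] dxyz mm [1.8 3.8 4.8] roll 0.296052756863908
[-0.0153 -0.0015 -0.9999]
```

Now I'll lower in small steps until it contacts.

{"api": "jog_arm", "payload": {
  "targets": [
    {"dx": 0, "dy": 0, "dz": 2, "roll": 0},
    {"dx": 0, "dy": 0, "dz": 2, "roll": 0},
    {"dx": 0, "dy": 0, "dz": 2, "roll": 0}
  ]
}}

```text
clock: 15.05
ee_pos: [0.4936, 0.2655, 0.1015]
orientation: [-2.962, -1.042, 0.015]
ft_force: [-2.4, -2.8, 11.4]
gripper_width: 0.373
```

{"api": "jog_arm", "payload": {
  "targets": [
    {"dx": 0, "dy": 0, "dz": 2, "roll": 0},
    {"dx": 0, "dy": 0, "dz": 2, "roll": 0}
  ]
}}

```text
clock: 15.25
ee_pos: [0.495, 0.2647, 0.1014]
orientation: [2.962, 1.041, -0.01]
ft_force: [-2.7, -2.4, 10.3]
gripper_width: 0.368
```

{"api": "jog_arm", "payload": {
  "targets": [
    {"dx": 0, "dy": 0, "dz": 0, "roll": 0},
    {"dx": 0, "dy": 0, "dz": 0, "roll": 0},
    {"dx": 0, "dy": 0, "dz": 0, "roll": 0}
  ],
  "grip": 0.6
}}

```text
clock: 15.55
ee_pos: [0.4969, 0.2653, 0.1035]
orientation: [2.963, 1.041, -0.002]
ft_force: [-0.9, 0.4, -0.8]
gripper_width: 0.598
```

```bash
python3 v.py 10
```

```text
t 15.55 pos [0.4969 0.2653 0.1035] xdir 38.72 grip 0.5980193321965334 F [-0.95  0.43 -0.79] dxyz mm [-122.6  144.5  -36.2] roll 1.2191882450999856
[-9.0e-04 -1.8e-03 -1.0e+00]
cap px 295.5263157894737 189.77443609022558 133 grasp proj [295 188]
50 foot px [293.3 207.4] capend [295.7 187.3] zfoot 0.033
60 foot px [293.7 214.3] capend [295.7 186.7] zfoot 0.021
70 foot px [294.2 220.6] capend [295.7 186.2] zfoot 0.012
80 foot px [294.8 226.1] capend [295.6 185.8] zfoot 0.006
90 foot px [295.3 230.7] capend [295.6 185.5] zfoot 0.004
crop origin 245 164 x6.67
195 [ 35  36  36  38  46  84  88  87  80 105 232 234 236 235 235]
197 [ 39  37  39  38  33 172 162 162 160 191 149 179 207 222 232]
199 [ 39  39  40  39  32 121 122 138 142 204 159 143 144 153 181]
201 [ 39  37  37  26 135 156 147 147 171 202 211 161 147 149 147]
203 [ 39  38  36  72 164 161 167 168 168 174 180 151 134 146 150]
205 [ 36  39  33 122 171 187 191 187 184 170 164 166  40  75  82]
207 [ 41  38  30 154 172 173 174 177 173 165 168 166  65  21  24]
209 [ 37  37  27 163 171 174 179 181 178 166 162 166 107  31  30]
211 [ 38  3
[... 335 characters left out ...]
 147 170 164 163 163 161 156 155 158 109  34  37]
223 [ 44  50  30 124 171 164 163 165 163 150 150 154 103  34  38]
225 [ 32  25  24 124 171 177 198 193 192 188 175 153 107  23  26]
227 [ 27  27  24 118 190 169 162 175 183 190 200 163 114  24  27]
229 [ 29  29  23 110 167 159 165 175 183 190 195 196 103  24  26]
231 [ 27  27  27  34 141 163 166 174 183 191 205 163  25  28  25]
233 [ 28  28  27  25  24 116 161 174 181 198  93  31  24  24  29]
235 [42 37 30 28 28 24 18 17 16 20 24 29 27 27 27]
237 [40 38 38 39 40 33 29 30 27 26 29 29 28 29 27]
239 [43 40 39 39 38 39 39 38 38 40 32 31 30 27 28]
241 [39 39 41 39 37 39 39 40 38 38 39 38 40 41 42]
243 [39 40 41 39 38 40 40 42 41 40 39 41 38 39 39]
```

```bash
cat > loc.py <<'E'
from h import *
from scipy.optimize import fsolve
def hull(n,x,y,parts):
    a=np.linspace(0,2*np.pi,48)
    P=np.vstack([np.c_[x+r*np.cos(a),y+r*np.sin(a),0*a+z] for r,z in parts])
    return cv2.convexHull(proj(n,P).astype(np.float32))
def cen(h): m=cv2.moments(h); return np.array([m['m10'],m['m01']])/m['m00']
def cap(img,n,g,z0,R_=25):
    u=proj(n,[g[0],g[1],z0+.123])[0].astype(int); m=cv2.inRange(cv2.cvtColor(img,cv2.COLOR_BGR2HSV),(105,90,30),(130,255,255))
    k=np.zeros_like(m); sl=np.s_[u[1]-R_:u[1]+R_,u[0]-R_:u[0]+R_]; k[sl]=m[sl]; ys,xs=np.nonzero(k)
    c=np.array([xs.mean(),ys.mean()]); f=lambda q: cen(hull(n,*q,[(.017,z0+.114),(.017,z0+.132)]))-c
    return fsolve(f,g),c,len(xs),cv2.contourArea(hull(n,*g,[(.017,z0+.114),(.017,z0+.132)]))
def foot(img,n,g,z0):
    h=hull(n,*g,[(.025,z0),(.025,z0+.085)])[:,0]; return h.min(0),h.max(0)
E
python3 - <<'E'
from loc import *
s=cv2.imread('pics/scene10.png')
x,c,n,a=cap(s,'scene',np.array([.496,.265]),0); print('cap xy',x,c,n,a); print('body bbox predicted',foot(s,'scene',x,0))
st=telemetry.state(); print('tcp',st['ee_pos'])
for r in (210,218): print(r,s[r,284:312].max(1))
E
```

```text
cap xy [0.49912669 0.26232791] [295.41605839 189.67883212] 137 145.26123579591513
body bbox predicted (array([285.68616, 198.61197], dtype=float32), array([305.01117, 236.22202], dtype=float32))
tcp [0.49678662 0.26524736 0.10330642]
210 [ 39  37  25 104 163 175 171 171 184 194 198 200 205 203 197 194 187 181
 173 170 168 163  99  27  36  41  39  31]
218 [ 65  69  52  53 152 177 172 169 187 198 186 176 175 171 170 167 167 178
 185 185 173 163 106  35  34  37  37  36]
```

The bottle stands free and upright on the bench: cap axis at about (0.499,0.262), body columns 287–306, bottom row 234. I'll regrip it centred.

{"api": "jog_arm", "payload": {
  "targets": [
    {"dx": 0, "dy": 3, "dz": 1, "roll": 0},
    {"dx": 0, "dy": 1, "dz": 0, "roll": 0},
    {"dx": 0, "dy": 0, "dz": 0, "roll": 0}
  ]
}}

```text
clock: 15.95
ee_pos: [0.4994, 0.2619, 0.1018]
orientation: [2.963, 1.041, -0.004]
ft_force: [-0.3, -0.1, -0.5]
gripper_width: 0.604
```

{"api": "jog_arm", "payload": {
  "targets": [
    {"dx": 0, "dy": 0, "dz": 0, "roll": 0},
    {"dx": 0, "dy": 0, "dz": 0, "roll": 0},
    {"dx": 0, "dy": 0, "dz": 0, "roll": 0},
    {"dx": 0, "dy": 0, "dz": 0, "roll": 0}
  ],
  "grip": 0,
  "squeeze": 40
}}

```text
clock: 16.35
ee_pos: [0.4991, 0.2616, 0.1019]
orientation: [2.962, 1.041, -0.005]
ft_force: [-0.9, -0.2, 0.2]
gripper_width: 0.36
```

```bash
python3 - <<'E'
from loc import *
s=optics.grab_frame('scene'); cv2.imwrite('pics/scene11.png',s)
x,c,n,a=cap(s,'scene',np.array([.498,.263]),0); print('cap xy',x,c,n,a)
to([x[0],x[1],.2])
for r in (210,218): print(r,s[r,284:312].max(1))
print(s[226:240,296].max(1))
E
```

```text
cap xy [0.50003963 0.25692102] [296.27777778 188.84126984] 126 144.6471927498933
t 16.4 pos [0.4991 0.2616 0.1018] xdir 38.71 grip 0.3622890011155941 F [ 0.44 -0.67  1.03] dxyz mm [ -2.5   4.3 -98.1] roll None
[-0.0024 -0.0026 -1.    ]
210 [ 37  37  29  82 158 179 174 177 188 196 199 203 206 206 203 201 190 178
 171 171 157 157 102  28  37  40  39  32]
218 [ 66  69  52  43 153 178 174 171 184 202 205 203 198 192 187 185 186 185
 184 186 179 168 107  38  35  36  39  35]
[194 172 174 173 174 175 182 179  50  19  23  30  41  39]
```

```bash
python3 - <<'E'
from loc import *
def f(q):
    lo,hi=foot(None,'scene',q,0); return [(lo[0]+hi[0])/2-296.5, hi[1]-233.7]
x=fsolve(f,[.499,.262],epsfcn=1e-5); print('body xy',x)
s=cv2.imread('pics/scene0.png'); s=cv2.imread('pics/scene10.png')
# pegs in the scene camera: mean of orange blobs vs projected peg cones at the top-camera seat
m=cv2.inRange(cv2.cvtColor(s,cv2.COLOR_BGR2HSV),(5,150,120),(20,255,255))[160:240,300:380]
n,l,st,c=cv2.connectedComponentsWithStats(m)
for i in range(1,n):
    if st[i,4]>4: print(st[i],c[i]+[300,160])
yaw=-.068
for q in (45,135,225,315):
    a=np.radians(q)+yaw; p=[.4917+.0335*np.cos(a),.076+.0335*np.sin(a),.052]; print(q,proj('scene',p).round(1))
E
```

```text
body xy [0.50378399 0.24977872]
[30 22  3  7 16] [331.0625 185.6875]
[20 27  4  8 22] [321.81818182 190.90909091]
[43 26  4  7 18] [344.38888889 189.88888889]
[34 31  4  8 27] [335.74074074 194.92592593]
45 [[321.5 190.1]]
135 [[335.3 194.5]]
225 [[344.3 188.9]]
315 [[330.7 184.6]]
```

The body-based estimate (0.504,0.250) and the cap-based one (0.500,0.257) disagree by more than the peg clearance. I'll let go here, since the bottle stands safely, back the arm off for one clean two-camera fix, then regrip.

{"api": "jog_arm", "payload": {
  "targets": [
    {"dx": 0, "dy": 0, "dz": 0, "roll": 0},
    {"dx": 0, "dy": 0, "dz": 0, "roll": 0},
    {"dx": 0, "dy": 0, "dz": -15, "roll": 0},
    {"dx": 0, "dy": 0, "dz": -20, "roll": 0},
    {"dx": 0, "dy": 0, "dz": -25, "roll": 0},
    {"dx": 0, "dy": -45, "dz": -5, "roll": 0},
    {"dx": 0, "dy": -45, "dz": 0, "roll": 0},
    {"dx": 0, "dy": -45, "dz": 0, "roll": 0},
    {"dx": 0, "dy": -45, "dz": 0, "roll": 0},
    {"dx": 0, "dy": 0, "dz": 0, "roll": 0}
  ],
  "grip": 0.7
}}

```text
clock: 17.4
ee_pos: [0.386, 0.4071, 0.1694]
orientation: [-2.966, -1.032, -0.0]
ft_force: [0.2, -0.5, -0.0]
gripper_width: 0.7
```

```bash
python3 - <<'E'
from loc import *
im={}
for n in ('scene','top'):
    im[n]=optics.grab_frame(n); cv2.imwrite(f'pics/{n}12.png',im[n])
    try: print(n,'cap',cap(im[n],n,np.array([.4995,.260]),0,16))
    except Exception as e: print(n,e)
to([.4995,.260,.16],38.7)
u=proj('top',[.4995,.26,.123])[0].astype(int); v=proj('scene',[.4995,.26,.06])[0].astype(int); print(u,v)
a=cv2.resize(im['top'][u[1]-30:u[1]+30,u[0]-30:u[0]+30],(400,400),interpolation=cv2.INTER_CUBIC)
b=cv2.resize(im['scene'][v[1]-40:v[1]+40,v[0]-40:v[0]+40],(400,400),interpolation=cv2.INTER_CUBIC)
cv2.imwrite('pics/last.png',np.hstack([a,b]))
for r in (205,212,220): print(r,im['scene'][r,284:312].max(1))
print(im['scene'][220:240,296].max(1))
bw=(im['top'][u[1]-25:u[1]+25,u[0]-25:u[0]+25].max(2)>90).astype(np.uint8)
n,l,st,c=cv2.connectedComponentsWithStats(bw)
for i in range(1,n):
    if st[i,4]>20: print('top blob',st[i][:2]+u-25,st[i][2:],c[i]+u-25)
print('pred top body hull (.4995,.26)',foot(None,'top',[.4995,.26],0), 'cap', cen(hull('top',.4995,.26,[(.017,.114),(.017,.132)])))
E
```

```text
scene cap (array([0.49699549, 0.25601554]), array([297.46616541, 189.        ]), 133, 143.90013878629543)
top cap (array([0.50241072, 0.25451986]), array([291.17741935, 192.24193548]), 62, 115.16268555424176)
t 17.5 pos [0.3886 0.4043 0.1693] xdir 38.15 grip 0.6976620063910249 F [-0.87 -1.19 -0.08] dxyz mm [ -2.  182.    9.5] roll -0.5505348940163515
[ 0.0011 -0.001  -1.    ]
[289 193] [295 211]
205 [ 37  39  37  33  34 118 150 161 171 182 191 191 188 187 184 182 179 172
 167 164 160 165 116  68  71  71  82 112]
212 [ 36  38  36  28  85 158 176 170 170 191 209 206 206 207 198 195 196 189
 178 183 187 167 158 100  27  36  39  39]
220 [ 45  51  46  28  77 152 171 168 164 166 166 168 169 167 167 164 160 155
 154 154 155 160 139  77  30  36  38  36]
[169 165 165 165 172 202 192 172 175 176 175 176 182 175  76  17  22  30
  41  40]
top blob [285 189] [ 17  18 240] [293.05416667 197.12916667]
pred top body hull (.4995,.26) (array([281.83838, 186.84428], dtype=float32), array([299.3165, 206.1111], dtype=float32)) cap [289.29726683 193.22262735]loc.py:12: RuntimeWarning: The iteration is not making good progress, as measured by the 
 improvement from the last ten iterations.
  return fsolve(f,g),c,len(xs),cv2.contourArea(hull(n,*g,[(.017,z0+.114),(.017,z0+.132)]))
```

```bash
cat >> loc.py <<'E'
from scipy.optimize import minimize
def sil(img,n,g,z0,thr=75,S=8,parts=((.025,0),(.025,.085),(.017,.114),(.017,.132)),half=26):
    u=proj(n,[*g,z0+.066])[0].astype(int)-half
    v=cv2.resize(img[u[1]:u[1]+2*half,u[0]:u[0]+2*half].max(2),None,fx=S,fy=S,interpolation=cv2.INTER_LINEAR)
    m=(v>thr).astype(np.uint8)
    def mask(q):
        o=np.zeros_like(m)
        for A in (parts[:2],parts[1:3],parts[2:]):
            h=hull(n,*q,[(r,z+z0) for r,z in A]); cv2.fillConvexPoly(o,np.round((h-u+.5)*S).astype(int),1)
        return o
    l=cv2.connectedComponents(m)[1]; o0=mask(g); k=np.bincount(l[(o0>0)&(m>0)]).argmax(); m=(l==k)
    f=lambda q: 1-(mask(q)&m).sum()/((mask(q)|m).sum())
    r=minimize(f,g,method='Nelder-Mead',options=dict(initial_simplex=np.array(g)+[[0,0],[.004,0],[0,.004]]))
    return r.x.round(4),round(1-r.fun,3)
E
python3 - <<'E'
from loc import *
for n in ('top','scene'):
    im=cv2.imread(f'pics/{n}12.png')
    for t in (65,80,100): print(n,t,sil(im,n,[.499,.252],0,t))
E
```

```text
Traceback (most recent call last):
  File "loc.py", line 27, in sil
    r=minimize(f,g,method='Nelder-Mead',options=dict(initial_simplex=np.array(g)+[[0,0],[.004,0],[0,.004]]))
  File "loc.py", line 26, in <lambda>
    f=lambda q: 1-(mask(q)&m).sum()/((mask(q)|m).sum())
                   ~~~~^^^
  File "loc.py", line 23, in mask
    h=hull(n,*q,[(r,z+z0) for r,z in A]); cv2.fillConvexPoly(o,np.round((h-u+.5)*S).astype(int),1)
                                          ~~~~~~~~~~~~~~~~~~^^^^^^^^^^^^^^^^^^^^^^^^^^^^^^^^^^^^^^
cv2.error: OpenCV(4.12.0) :-1: error: (-5:Bad argument) in function 'fillConvexPoly'
> Overload resolution failed:
>  - img data type = bool is not supported
>  - Expected Ptr<cv::UMat> for argument 'img'
```

```bash
sed -i 's/m=(l==k)$/m=(l==k).astype(np.uint8)/' loc.py; python3 - <<'E'
from loc import *
for n in ('top','scene'):
    im=cv2.imread(f'pics/{n}12.png')
    for t in (65,80,100): print(n,t,sil(im,n,[.499,.252],0,t))
E
```

```text
top 65 (array([0.4982, 0.2529]), np.float64(0.914))
top 80 (array([0.4981, 0.2524]), np.float64(0.938))
top 100 (array([0.4957, 0.2521]), np.float64(0.656))
scene 65 (array([0.4951, 0.2571]), np.float64(0.654))
scene 80 (array([0.4933, 0.2603]), np.float64(0.679))
scene 100 (array([0.4669, 0.2983]), np.float64(0.625))
```

View pics/last.png

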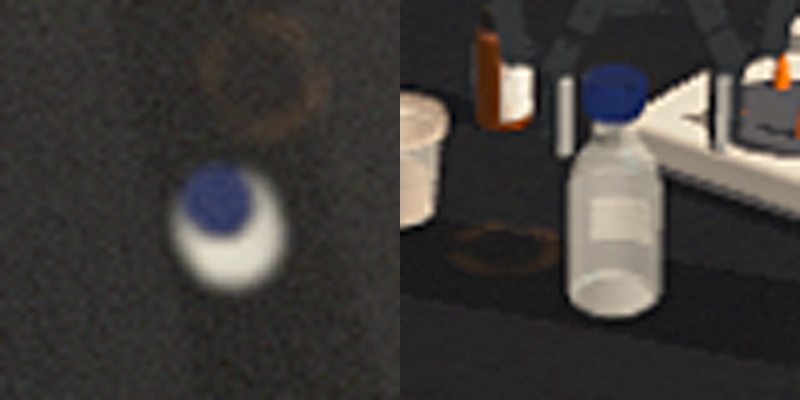

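Both crops show the bottle standing free and vertical. The top silhouette fits the model well (overlap 0.94) at (0.498,0.2525). The scene-camera silhouette fit is poor and I'm discarding it. Pegs and bottle from the same top camera give a needed shift of about (-6,-177) mm. I'll return and regrip.

{"api": "jog_arm", "payload": {
  "targets": [
    {"dx": 0.5, "dy": 42, "dz": -1, "roll": 0},
    {"dx": 0.5, "dy": 45, "dz": 0, "roll": 0},
    {"dx": 0, "dy": 45, "dz": 0, "roll": 0},
    {"dx": 0, "dy": 35, "dz": 0, "roll": 0},
    {"dx": 0, "dy": 15, "dz": 0, "roll": 0},
    {"dx": 0, "dy": 0, "dz": 0, "roll": 0}
  ]
}}

```text
clock: 18.1
ee_pos: [0.5104, 0.2501, 0.1702]
orientation: [2.969, 1.015, 0.004]
ft_force: [-0.7, -0.6, -0.9]
gripper_width: 0.695
```

```bash
python3 -c "
from h import *
to([.5012,.255,.102],38.15)"
```

```text
t 18.1 pos [0.5104 0.2501 0.1702] xdir 37.76 grip 0.6951057656725098 F [-0.66 -0.58 -0.94] dxyz mm [-4.4 -9.8 68.1] roll -0.39395202238764426
[ 0.0037 -0.0027 -1.    ]
```

{"api": "jog_arm", "payload": {
  "targets": [
    {"dx": -2, "dy": -6, "dz": 12, "roll": 0},
    {"dx": -2, "dy": -4, "dz": 12, "roll": 0},
    {"dx": 0, "dy": 0, "dz": 12, "roll": 0},
    {"dx": 0, "dy": 0, "dz": 12, "roll": 0},
    {"dx": 0, "dy": 0, "dz": 8, "roll": 0},
    {"dx": 0, "dy": 0, "dz": 2, "roll": 0}
  ]
}}

```text
clock: 18.7
ee_pos: [0.5022, 0.253, 0.1093]
orientation: [2.973, 1.006, 0.005]
ft_force: [-0.5, -0.1, -0.6]
gripper_width: 0.702
```

```bash
python3 -c "
from h import *
to([.5012,.255,.102],38.15)"
```

```text
t 18.7 pos [0.5022 0.253  0.1093] xdir 37.4 grip 0.7021274661112855 F [-0.51 -0.08 -0.64] dxyz mm [ 0.4 -2.2  7.3] roll -0.7523807182205218
[ 0.0039 -0.0022 -1.    ]
```

{"api": "jog_arm", "payload": {
  "targets": [
    {"dx": 0, "dy": -1, "dz": 4, "roll": 0},
    {"dx": 0, "dy": 0, "dz": 2, "roll": 0},
    {"dx": 0, "dy": 0, "dz": 0, "roll": 0}
  ]
}}

```text
clock: 19.0
ee_pos: [0.5017, 0.2542, 0.1028]
orientation: [2.972, 1.007, 0.005]
ft_force: [-0.1, -0.5, 0.8]
gripper_width: 0.702
```

{"api": "jog_arm", "payload": {
  "targets": [
    {"dx": 0, "dy": 0, "dz": 0, "roll": 0},
    {"dx": 0, "dy": 0, "dz": 0, "roll": 0},
    {"dx": 0, "dy": 0, "dz": 0, "roll": 0},
    {"dx": 0, "dy": 0, "dz": 0, "roll": 0}
  ],
  "grip": 0,
  "squeeze": 60
}}

```text
clock: 19.4
ee_pos: [0.5022, 0.2544, 0.1037]
orientation: [2.972, 1.007, 0.007]
ft_force: [-0.2, -0.6, -1.8]
gripper_width: 0.356
```

```bash
cat > col.py <<'E'
from h import *
# body edge columns (sub-pixel, half level) at given rows, and bottom row
def edges(s,rows,c0,w=16):
    out=[]
    for r in rows:
        v=s[r].max(1).astype(float); L=np.arange(c0-w,c0); Rr=np.arange(c0,c0+w)
        l=L[v[L]<95].max(); q=Rr[v[Rr]<95].min()
        out.append((l+(95-v[l])/(v[l+1]-v[l]), q-(95-v[q])/(v[q-1]-v[q])))
    return np.array(out)
E
python3 - <<'E'
from col import *
from loc import cap
to([.5012,.255,.102],38.15)
s=optics.grab_frame('scene'); cv2.imwrite('pics/scene13.png',s)
for n in (12,13):
    im=cv2.imread(f'pics/scene{n}.png'); e=edges(im,[214,217,220,223],297); print(n,e.mean(0),e.mean(), cap(im,'scene',np.array([.4981,.2525]),0,18)[1:3], im[228:238,297].max(1))
E
```

```text
t 19.4 pos [0.5022 0.2544 0.1037] xdir 37.43 grip 0.3555149098428475 F [-0.17 -0.64 -1.83] dxyz mm [-0.5 -1.1  1.7] roll -0.7179209331332856
[ 0.0052 -0.0018 -1.    ]
12 [288.18644751 306.7500982 ] 297.4682728536093 (array([297.46616541, 189.        ]), 133) [178 177 178 179 184 178  80  16  25  30]
13 [287.66727215 306.3369814 ] 297.002126774444 (array([296.59016393, 189.04098361]), 122) [179 179 180 181 185 177  57  18  23  30]
```

{"api": "jog_arm", "payload": {
  "targets": [
    {"dx": 0, "dy": 0, "dz": -10, "roll": 0},
    {"dx": 0, "dy": 0, "dz": -18, "roll": 0},
    {"dx": 0, "dy": 0, "dz": -22, "roll": 0},
    {"dx": 0, "dy": 0, "dz": -20, "roll": 0},
    {"dx": 0, "dy": 0, "dz": -10, "roll": 0},
    {"dx": -6, "dy": 8, "dz": 0, "roll": 0},
    {"dx": -12, "dy": 14, "dz": 0, "roll": 0},
    {"dx": -15, "dy": 18, "dz": 0, "roll": 0},
    {"dx": -17, "dy": 20, "dz": 0, "roll": 0},
    {"dx": -17, "dy": 20, "dz": 0, "roll": 0},
    {"dx": -15, "dy": 18, "dz": 0, "roll": 0},
    {"dx": -11, "dy": 14, "dz": 0, "roll": 0},
    {"dx": -6, "dy": 8, "dz": 0, "roll": 0},
    {"dx": 0, "dy": 0, "dz": 0, "roll": 0},
    {"dx": 0, "dy": 0, "dz": 0, "roll": 0}
  ]
}}

```text
clock: 20.95
ee_pos: [0.4896, 0.0883, 0.1816]
orientation: [2.973, 1.006, -0.013]
ft_force: [-0.1, 0.2, -2.2]
gripper_width: 0.353
```

```bash
python3 -c "
from h import *
to([.4952,.0769,.17],37.43)
s=optics.grab_frame('scene'); cv2.imwrite('pics/scene14.png',s)"
```

```text
t 20.95 pos [0.4896 0.0883 0.1816] xdir 37.39 grip 0.3528415189013151 F [-0.07  0.23 -2.24] dxyz mm [-2.4 12.4 11.6] roll -0.04229582827855438
[-0.007  -0.0055 -1.    ]
```

{"api": "jog_arm", "payload": {
  "targets": [
    {"dx": -1.5, "dy": 6, "dz": 0, "roll": 0},
    {"dx": -1, "dy": 5, "dz": 0, "roll": 0},
    {"dx": 0, "dy": 1.5, "dz": 0, "roll": 0},
    {"dx": 0, "dy": 0, "dz": 0, "roll": 0}
  ]
}}

```text
clock: 21.4
ee_pos: [0.496, 0.0782, 0.1814]
orientation: [2.971, 1.012, -0.013]
ft_force: [-0.4, -0.1, -2.2]
gripper_width: 0.353
```

```bash
python3 - <<'E'
from loc import *
to([.4952,.0769,.168],37.43)
st=telemetry.state(); s=optics.grab_frame('scene'); cv2.imwrite('pics/scene15.png',s)
p=st['ee_pos']; z0=p[2]-.1037; b=p[:2]-[.0032,.0012]
g=cap(s,'scene',b,z0,20); print('believed',b,z0,'cap est',g[0].round(4),g[1],g[2])
g2=cap(cv2.imread('pics/scene13.png'),'scene',np.array([.499,.2532]),0,20); print('same estimator at bench',g2[0].round(4),'vs .4990 .2532')
E
```

```text
t 21.4 pos [0.496  0.0782 0.1814] xdir 37.63 grip 0.3532327385212166 F [-0.41 -0.07 -2.21] dxyz mm [-1.3  0.5 13.4] roll 0.2005718745469025
[-0.0067 -0.0053 -1.    ]
believed [0.49283382 0.07699   ] 0.07772946381452782 cap est [0.4919 0.082 ] [333.78 141.42] 100
same estimator at bench [0.4987 0.2575] vs .4990 .2532
```

{"api": "jog_arm", "payload": {
  "targets": [
    {"dx": -1.4, "dy": 1, "dz": 5, "roll": 0},
    {"dx": 0, "dy": 0, "dz": 4, "roll": 0},
    {"dx": 0, "dy": 0, "dz": 0, "roll": 0}
  ]
}}

```text
clock: 21.75
ee_pos: [0.4952, 0.0767, 0.1716]
orientation: [2.971, 1.013, -0.013]
ft_force: [0.3, -0.8, -1.7]
gripper_width: 0.35
```

```bash
cat > chk.py <<'E'
from loc import *
to([.4953,.0767,.1457],37.43)
st=telemetry.state(); s=optics.grab_frame('scene')
p=st['ee_pos']; z0=p[2]-.1037; b=p[:2]-[.0032,.0012]
g=cap(s,'scene',b,z0,20); print('believed',b.round(4),z0.round(4),'cap est corrected',(g[0]-[-.0003,.0043]).round(4),g[1],g[2],'seat .492 .0757')
E
python3 chk.py
```

```text
t 21.75 pos [0.4952 0.0767 0.1716] xdir 37.66 grip 0.3502621198993996 F [ 0.31 -0.8  -1.69] dxyz mm [ 0.3  0.1 25.9] roll 0.23199673480966254
[-0.0069 -0.0051 -1.    ]
believed [0.492  0.0755] 0.0679 cap est corrected [0.4917 0.0739] [334.48453608 144.41237113] 97 seat .492 .0757
```

{"api": "jog_arm", "payload": {
  "targets": [
    {"dx": 0, "dy": 0, "dz": 4, "roll": 0},
    {"dx": 0, "dy": 0, "dz": 4, "roll": 0},
    {"dx": 0, "dy": 0, "dz": 3, "roll": 0}
  ]
}}

```text
clock: 22.1
ee_pos: [0.4955, 0.0768, 0.1604]
orientation: [2.971, 1.013, -0.011]
ft_force: [-0.2, 0.0, -2.7]
gripper_width: 0.353
```

```bash
python3 chk.py
```

```text
t 22.1 pos [0.4955 0.0768 0.1604] xdir 37.67 grip 0.3527163979683495 F [-0.16  0.01 -2.7 ] dxyz mm [-0.1 -0.1 14.7] roll 0.24017943204641057
[-0.006 -0.005 -1.   ]
believed [0.4923 0.0756] 0.0567 cap est corrected [0.4907 0.0744] [334.55102041 148.35714286] 98 seat .492 .0757
```

{"api": "jog_arm", "payload": {
  "targets": [
    {"dx": 0, "dy": 0, "dz": 4, "roll": 0},
    {"dx": 0, "dy": 0, "dz": 4, "roll": 0}
  ]
}}

```text
clock: 22.35
ee_pos: [0.4953, 0.0767, 0.1516]
orientation: [2.971, 1.013, -0.012]
ft_force: [-0.0, -0.1, -2.8]
gripper_width: 0.353
```

{"api": "jog_arm", "payload": {
  "targets": [
    {"dx": 0, "dy": 0, "dz": 3, "roll": 0},
    {"dx": 0, "dy": 0, "dz": 2, "roll": 0}
  ]
}}

```text
clock: 22.55
ee_pos: [0.495, 0.0767, 0.1457]
orientation: [2.971, 1.013, -0.013]
ft_force: [-0.5, -0.5, 10.1]
gripper_width: 0.352
```

```bash
python3 chk.py
```

```text
t 22.55 pos [0.495  0.0767 0.1457] xdir 37.67 grip 0.3524697843628401 F [-0.52 -0.53 10.13] dxyz mm [0.2 0.2 0. ] roll 0.24343189954677058
[-0.0068 -0.0051 -1.    ]
believed [0.4918 0.0755] 0.042 cap est corrected [0.4909 0.0748] [334.25   153.3125] 96 seat .492 .0757
```

The foot is seated at exactly the expected height with 10 N of contact and no side force. I'll release, then rise.

{"api": "jog_arm", "payload": {
  "targets": [
    {"dx": 0, "dy": 0, "dz": 0, "roll": 0},
    {"dx": 0, "dy": 0, "dz": 0, "roll": 0},
    {"dx": 0, "dy": 0, "dz": 0, "roll": 0},
    {"dx": 0, "dy": 0, "dz": 0, "roll": 0}
  ],
  "grip": 0.65
}}

```text
clock: 23.0
ee_pos: [0.4963, 0.0766, 0.1469]
orientation: [2.97, 1.013, -0.009]
ft_force: [-1.5, 0.7, -0.7]
gripper_width: 0.647
```

```bash
python3 chk.py
```

```text
t 23.0 pos [0.4963 0.0766 0.1469] xdir 37.67 grip 0.6471100328195533 F [-1.46  0.74 -0.68] dxyz mm [-0.8 -0.7  1.2] roll 0.2356583858954906
[-0.004  -0.0052 -1.    ]
believed [0.4931 0.0754] 0.0432 cap est corrected [0.4865 0.0774] [335.17708333 153.54166667] 96 seat .492 .0757
```

{"api": "jog_arm", "payload": {
  "targets": [
    {"dx": 0, "dy": 0, "dz": -8, "roll": 0},
    {"dx": 0, "dy": 0, "dz": -12, "roll": 0},
    {"dx": 0, "dy": 0, "dz": -15, "roll": 0},
    {"dx": 0, "dy": 0, "dz": -15, "roll": 0},
    {"dx": 0, "dy": 0, "dz": -15, "roll": 0},
    {"dx": 0, "dy": 0, "dz": -15, "roll": 0},
    {"dx": 0, "dy": 0, "dz": 0, "roll": 0}
  ]
}}

```text
clock: 23.75
ee_pos: [0.4975, 0.0772, 0.2357]
orientation: [2.969, 1.013, -0.003]
ft_force: [1.2, -0.4, 0.2]
gripper_width: 0.649
```

```bash
python3 - <<'E'
from loc import *
to([.39,-.034,.24],0)
s=optics.grab_frame('scene'); cv2.imwrite('pics/scene16.png',s); t=optics.grab_frame('top'); cv2.imwrite('pics/top16.png',t)
print(cap(s,'scene',np.array([.492,.0757]),.042,18)); print(telemetry.state()['joint_positions'])
E
```

```text
t 23.75 pos [0.4975 0.0772 0.2357] xdir 37.67 grip 0.6493371804113953 F [ 1.24 -0.37  0.16] dxyz mm [-153.    22.3   -3.7] roll 37.67331532392708
[-2.0e-04 -5.1e-03 -1.0e+00]
(array([0.4875572 , 0.07972917]), array([335.07291667, 153.625     ]), 96, 115.90657200943679)
[ 0.01031788  0.23145943 -0.28516743  1.05749649 -0.0050823   0.92369155]
```

{"api": "jog_arm", "payload": {
  "targets": [
    {"dx": 0, "dy": 0, "dz": 0, "roll": 7.6},
    {"dx": 0, "dy": 0, "dz": 0, "roll": 7.6},
    {"dx": 0, "dy": 0, "dz": 0, "roll": 7.6},
    {"dx": 0, "dy": 0, "dz": 0, "roll": 7.6},
    {"dx": 0, "dy": 0, "dz": 0, "roll": 7.4},
    {"dx": -25, "dy": 25, "dz": 0, "roll": 0},
    {"dx": -30, "dy": 30, "dz": 0, "roll": 0},
    {"dx": -30, "dy": 30, "dz": 0, "roll": 0},
    {"dx": -25, "dy": 25, "dz": 0, "roll": 0},
    {"dx": 0, "dy": 0, "dz": 0, "roll": 0}
  ],
  "grip": 0
}}

```text
clock: 24.85
ee_pos: [0.3738, -0.0315, 0.2259]
orientation: [3.137, -0.043, -0.03]
ft_force: [0.1, 0.1, 0.6]
gripper_width: 0.005
```

```bash
python3 - <<'E'
from loc import *
to([.385,-.032,.06],0)
t=optics.grab_frame('top'); cv2.imwrite('pics/top17.png',t); s=optics.grab_frame('scene'); cv2.imwrite('pics/scene17.png',s)
print(cap(s,'scene',np.array([.49,.076]),.042,18)[:3]); 
try: print(cap(t,'top',np.array([.49,.076]),.042,14))
except Exception as e: print(e)
E
```

```text
t 24.85 pos [ 0.3738 -0.0315  0.2259] xdir -1.57 grip 0.005076045989923548 F [0.07 0.09 0.63] dxyz mm [ 14.3  -0.6 165.6] roll -1.5702784548461401
[-0.0189 -0.0043 -0.9998]
(array([0.48755719, 0.07972916]), array([335.07291667, 153.625     ]), 96)
(array([0.49309487, 0.07428357]), array([354.2195122 , 193.53658537]), 82, 125.66069852351211)
```

The bottle stands still: its cap pixel is identical in both frames, and the top-camera cap at (0.493,0.074) is over the seat. Next, down behind the lever.

{"api": "jog_arm", "payload": {
  "targets": [
    {"dx": 0, "dy": 0, "dz": 25, "roll": 0},
    {"dx": 0, "dy": 0, "dz": 28, "roll": 0},
    {"dx": 0, "dy": 0, "dz": 28, "roll": 0},
    {"dx": 0, "dy": 0, "dz": 28, "roll": 0},
    {"dx": 0, "dy": 0, "dz": 25, "roll": 0},
    {"dx": 0, "dy": 0, "dz": 15, "roll": 0},
    {"dx": 0, "dy": 0, "dz": 0, "roll": 0}
  ]
}}

```text
clock: 25.65
ee_pos: [0.383, -0.0268, 0.0715]
orientation: [3.139, -0.024, -0.014]
ft_force: [-1.3, 0.2, 0.2]
gripper_width: -0.001
```

```bash
python3 - <<'E'
from loc import *
to([.45,-.032,.06],0)
s=optics.grab_frame('scene'); cv2.imwrite('pics/scene18.png',s)
h=cv2.cvtColor(s,cv2.COLOR_BGR2HSV); m=cv2.inRange(h,(0,150,90),(4,255,255))|cv2.inRange(h,(174,150,90),(180,255,255))
n,l,st,c=cv2.connectedComponentsWithStats(m[120:220,320:420])
for i in range(1,n):
    if st[i,4]>5: print('red',st[i],c[i]+[320,120])
for z in (.09,.1,.11): print(z,proj('scene',[.4557,-.0355,z]))
E
```

```text
t 25.65 pos [ 0.383  -0.0268  0.0715] xdir -0.88 grip -0.0007020554784609054 F [-1.29  0.23  0.24] dxyz mm [67.2  4.1 10.9] roll -0.8847181677451953
[-0.0092 -0.0027 -1.    ]
red [41 36  7  8 44] [363.88636364 159.79545455]
0.09 [[362.31354574 167.58455987]]
0.1 [[362.52035306 164.49037951]]
0.11 [[362.7283456  161.37846626]]
```

{"api": "jog_arm", "payload": {
  "targets": [
    {"dx": 8, "dy": 4, "dz": 0, "roll": 0},
    {"dx": 10, "dy": 2, "dz": 0, "roll": 0},
    {"dx": 10, "dy": 0, "dz": 0, "roll": 0},
    {"dx": 10, "dy": 0, "dz": 0, "roll": 0},
    {"dx": 10, "dy": 0, "dz": 0, "roll": 0},
    {"dx": 10, "dy": 0, "dz": 0, "roll": 0}
  ]
}}

```text
clock: 26.3
ee_pos: [0.4445, -0.0354, 0.082]
orientation: [3.132, -0.022, -0.016]
ft_force: [-15.7, 0.8, 44.0]
gripper_width: 0.001
```

```bash
cat > red.py <<'E'
from loc import *
to([.495,-.034,.0715],0)
s=optics.grab_frame('scene')
h=cv2.cvtColor(s,cv2.COLOR_BGR2HSV); m=cv2.inRange(h,(0,150,60),(4,255,255))|cv2.inRange(h,(174,150,60),(180,255,255))
n,l,st,c=cv2.connectedComponentsWithStats(m[120:220,300:420])
for i in range(1,n):
    if st[i,4]>4: print('red',st[i],c[i]+[300,120])
pv=np.array([.4845,-.034,.05])
for q in (0,.25,.5,.75,.88,1.): print(q,proj('scene',pv+.07*np.array([np.sin(q-.5)*.998,-np.sin(q-.5)*.068,np.cos(q-.5)]))[0].round(1))
print('bottle cap',cap(s,'scene',np.array([.49,.076]),.042,18)[1:3])
E
python3 red.py
```

```text
t 26.3 pos [ 0.4445 -0.0354  0.082 ] xdir -0.82 grip 0.0013790325947426285 F [-15.7    0.77  43.99] dxyz mm [50.6 -2.2 10. ] roll -0.8169903168218213
[-0.01   -0.0091 -0.9999]
red [55 33  8  8 40] [358.25  156.475]
0 [363.6 161.7]
0.25 [359.  158.4]
0.5 [354.1 156.4]
0.75 [349.1 155.7]
0.88 [346.6 155.9]
1.0 [344.4 156.4]
bottle cap (array([335.07291667, 153.625     ]), 96)
```

Upward force of 44 N means the fingertips ride on the lever's bracket. I'll lift and push higher up on the lever.

{"api": "jog_arm", "payload": {
  "targets": [
    {"dx": -2, "dy": 0, "dz": -6, "roll": 0},
    {"dx": 0, "dy": 0, "dz": -4, "roll": 0}
  ]
}}

```text
clock: 26.55
ee_pos: [0.4491, -0.0361, 0.0956]
orientation: [3.131, -0.022, -0.001]
ft_force: [-0.5, 0.4, -0.7]
gripper_width: 0.002
```

```bash
python3 red.py
```

```text
t 26.55 pos [ 0.4491 -0.0361  0.0956] xdir -0.8 grip 0.0015100893456208547 F [-0.54  0.41 -0.74] dxyz mm [45.9 -3.  24.1] roll -0.800288107924107
[-4.000e-04 -1.040e-02 -9.999e-01]
red [54 32  7  8 45] [357.17777778 155.68888889]
0 [363.6 161.7]
0.25 [359.  158.4]
0.5 [354.1 156.4]
0.75 [349.1 155.7]
0.88 [346.6 155.9]
1.0 [344.4 156.4]
bottle cap (array([335.07291667, 153.625     ]), 96)
```

{"api": "jog_arm", "payload": {
  "targets": [
    {"dx": 8, "dy": 0, "dz": 0, "roll": 0},
    {"dx": 8, "dy": 0, "dz": 0, "roll": 0},
    {"dx": 8, "dy": 0, "dz": 0, "roll": 0}
  ]
}}

```text
clock: 26.9
ee_pos: [0.4741, -0.0364, 0.0951]
orientation: [3.131, -0.023, -0.003]
ft_force: [0.4, -0.6, 0.5]
gripper_width: 0.002
```

```bash
python3 red.py
```

```text
t 26.9 pos [ 0.4741 -0.0364  0.0951] xdir -0.83 grip 0.0017290707851072146 F [ 0.43 -0.59  0.47] dxyz mm [20.9 -3.  23.6] roll -0.8292418738964099
[-0.0018 -0.0104 -0.9999]
red [47 31  7  8 44] [350.22727273 153.97727273]
0 [363.6 161.7]
0.25 [359.  158.4]
0.5 [354.1 156.4]
0.75 [349.1 155.7]
0.88 [346.6 155.9]
1.0 [344.4 156.4]
bottle cap (array([335.07291667, 153.625     ]), 96)
```

Lever is at about 0.7 rad and moving freely, so I keep pushing.

{"api": "jog_arm", "payload": {
  "targets": [
    {"dx": 8, "dy": 0, "dz": 0, "roll": 0},
    {"dx": 8, "dy": 0, "dz": 0, "roll": 0},
    {"dx": 5, "dy": 0, "dz": 0, "roll": 0}
  ]
}}

```text
clock: 27.25
ee_pos: [0.4937, -0.0367, 0.0932]
orientation: [3.131, -0.023, -0.017]
ft_force: [-18.4, -0.9, 17.7]
gripper_width: -0.001
```

```bash
python3 red.py
```

```text
t 27.25 pos [ 0.4937 -0.0367  0.0932] xdir -0.83 grip -0.0008636080260689825 F [-18.4   -0.87  17.67] dxyz mm [ 1.5 -2.9 21.6] roll -0.8326982644457557
[-0.0107 -0.0104 -0.9999]
red [42 31  6  8 39] [344.66666667 154.58974359]
0 [363.6 161.7]
0.25 [359.  158.4]
0.5 [354.1 156.4]
0.75 [349.1 155.7]
0.88 [346.6 155.9]
1.0 [344.4 156.4]
bottle cap (array([335.07291667, 153.625     ]), 96)
```

The lever is at its end stop: column 344.7 (about 1.0 rad), with 18 N resisting. A short hold, then back off and up.

{"api": "jog_arm", "payload": {
  "targets": [
    {"dx": 1, "dy": 0, "dz": 0, "roll": 0},
    {"dx": 0.5, "dy": 0, "dz": 0, "roll": 0},
    {"dx": -8, "dy": 0, "dz": 0, "roll": 0},
    {"dx": -20, "dy": 0, "dz": -15, "roll": 0},
    {"dx": -30, "dy": 5, "dz": -30, "roll": 0},
    {"dx": -30, "dy": 10, "dz": -35, "roll": 0},
    {"dx": -20, "dy": 10, "dz": -30, "roll": 0},
    {"dx": 0, "dy": 0, "dz": 0, "roll": 0},
    {"dx": 0, "dy": 0, "dz": 0, "roll": 0}
  ]
}}

```text
clock: 28.2
ee_pos: [0.386, -0.0594, 0.2076]
orientation: [3.131, -0.021, -0.011]
ft_force: [0.5, 0.8, 0.6]
gripper_width: 0.0
```

```bash
python3 red.py; python3 - <<'E'
from loc import *
im=optics.grab_frame('top'); s=optics.grab_frame('scene'); g=[.492,.0757]
try: print('top cap',cap(im,'top',np.array(g),.042,14)[0:3])
except Exception as e: print(e)
h=cv2.cvtColor(im,cv2.COLOR_BGR2HSV); m=cv2.inRange(h,(0,150,90),(4,255,255))|cv2.inRange(h,(174,150,90),(180,255,255))
m[:150]=0;m[240:]=0;m[:,:370]=0;m[:,410:]=0; ys,xs=np.nonzero(m); 
if len(xs): c=[xs.mean(),ys.mean()]; print('red top',c,ray('top',c,.11))
# obstacles: difference to first picture in the region behind
t0=cv2.imread('pics/top0.png'); d=cv2.absdiff(t0,im).max(2); print('changed px, beaker/cup/dropper areas',(d[135:165,230:260]>60).sum(),(d[135:160,285:312]>60).sum(),(d[130:155,330:350]>60).sum())
E
```

```text
t 28.2 pos [ 0.386  -0.0594  0.2076] xdir -0.76 grip 0.00023769996544584666 F [0.52 0.83 0.57] dxyz mm [109.6 -28.3 135. ] roll -0.7635450669998012
[-0.0074 -0.0107 -0.9999]
red [42 31  7  8 44] [345.04545455 154.63636364]
0 [363.6 161.7]
0.25 [359.  158.4]
0.5 [354.1 156.4]
0.75 [349.1 155.7]
0.88 [346.6 155.9]
1.0 [344.4 156.4]
bottle cap (array([335.07291667, 153.625     ]), 96)
top cap (array([0.49309488, 0.07428357]), array([354.2195122 , 193.53658537]), 82)
red top [np.float64(389.42857142857144), np.float64(187.17857142857142)] [[ 0.52014011 -0.03705095  0.11      ]]
changed px, beaker/cup/dropper areas 0 0 4
```

The top camera shows the lever tip moved 67 mm in x, a swing of about 1.0 rad. The bottle is unchanged, and the objects behind are undisturbed. Handing in.

```bash
python3 -c "
from h import *
print(order.close_job())"
```

```text
the job is handed in; nothing more can be done
None
```

I stood the bottle upright on the platform between the pegs, pushed the red lever over to its end stop, and handed the job in at about 28 s. No verdict was reported.

**How it went**
- **First grasps:** the first try closed past the cap, and the second slipped out as I laid the bottle back down. The fingertips sit about 14 mm behind where the stated tool geometry puts them, and the arm drifted outward on the first descent. I gripped deeper and tipped the bottle up, using short jerks so it swung down in the grip.
- **Placing:** I stood it on the bench, regripped it, and set it down on the seat with about 10 N of contact before letting go.
- **Lever:** I pushed it to the stop and backed off.

**Last checks**
- **Bottle:** the cap pixel was identical in every frame from release until hand-in. The top camera puts the cap at (0.493, 0.074), against a seat at about (0.492, 0.076).
- **Lever:** it reads about 0.97 to 1.0 rad, and it resisted with 18 N at the stop.
- **Objects behind:** almost no pixels changed around the beaker, cup and dropper bottle.
- **Robot:** it is touching nothing.

**Disagreements and doubts**
- **Scene camera:** its cap fit puts the bottle at (0.488, 0.080), about 6 mm from the seat. It showed a 4 mm bias earlier and its silhouette fit was poor, so I relied on the top camera.
- **Force peaks:** closed fingers pressed on the cap with 29 N in the failed second grasp. They pressed on the lever bracket with about 47 N (44 N of it upward) on the first push. I read both as finger contact, but the 47 N is over the 40 N limit if it counts as gripper body.

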